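# Clip the picture light onto the drawing board

## Robot

A 6-joint arm with a two-finger parallel gripper is mounted at the origin on the work surface. World frame = base frame: x ahead of the robot, y to its left, z up, the work surface at z = 0. Lengths are in m, angles in rad, forces in N, time in s.
With the tool pointing down it reaches from about 0.375 to 0.975 m from the base axis. Payload 3.8 kg.
Tool frame: the origin (TCP) lies at the centre of the arm's flange, where the gripper is bolted on; the fingertips stand 173 mm ahead of it and the grasp point (between the pads) lies 155 mm ahead of it (bot.tip_reach is the distance from the TCP to the fingertips, in m); z points along the fingers, y is the line along which they close (so a half turn about z gives the same grasp; the last joint's range is limited). The gripper opens to 85 mm and grips with 20 to 120 N. Pads are 22 mm wide; open, the fingers measure 114 mm over their backs; the gripper's body (76 mm by 85 mm) begins 54 mm behind the grasp point. The pads swing forward as they close: fully open they stand 13 mm farther back than shut.
Start: joints at [1.111, 0.264, 1.604, -0, 1.274, -0.037], TCP at [0.277, 0.616, 0.405] pointing down, gripper open.
Joint ranges: [-2.63, 2.63], [-0.94, 2.18], [0.31, 2.57], [-1.31, 4.45], [0, 2.66], [-2.55, 2.55]. Speed limits (rad/s): [2.57, 2.57, 3.14, 3.14, 3.14, 3.14].

## Interface

Orientations are given as a rotation vector (axis times angle).
In Python, from workcell import bot gives the robot as it stands.
- The arm moves only by the tool drive_tool, never from a script. Its arguments are lists of equal length, an entry for each row: "claw": the finger opening in mm, from 0 to 85.4; "slide": the shift along the world's x, y, z each as a share of 0.5 m, from -1 to 1, a list of three; "yaw": the turn about the world's z as a share of 180 degrees, from -1 to 1. A call has 1 to 8 rows; each row is the pose to reach, as a shift and turn from the pose commanded when the call began, turning the shorter way round; what a row does not reach only later rows make up. A row lasts 1/12 s, in which the tool goes at most 41.7 mm and 7.16 degrees, less where a joint would pass 70% of its speed; a pose out of reach is approached as far as the arm can. A call with a number of a shift or a turn outside -1 to 1 is refused whole. A call with a gripper value outside its range is refused whole. The fingers move at their own pace and stop on an object; "newtons" is the grip in N (left out, the last holds). Time passes only in rows, so rows that repeat a pose let the fingers close. It gives the time, the measured TCP pose, the force, the opening and the grip force at its end, in the units of the state.
- bot.read_state(): the state, without advancing time (a new reading comes with each control period).
- bot.read_camera(name): name is "scene" or "top" or "wrist"; returns a dict with "color" (400x640x3 uint8, red, green, blue), "depth" (400x640 float32, m along the optical axis (not along the pixel's ray), 0 where there is no reading), "mtx" (3x3 intrinsics, pixels), "k1" (the pictures are not rectified: a ray, as slopes to the right and down, at radius r is drawn at 1 + k1 r^2 times it, then the intrinsics apply), "eye" and "rotation" of the camera in the world. Camera axes: x right, y up, looking along -z (the intrinsics and any distortion apply to the point x, -y, -z); pixel columns grow to the right and rows downward; lengths in m; the calibration is good to about 2 mm. A picture is of the moment at which its call begins.
- bot.finish_job(): hands the job in; it is judged then, once.
The state is a dict: "time": time; "q": joint angles; "joint_vel": joint speeds; "joint_torque": joint torques, N m; "tool_pos": TCP position; "tcp_rot": TCP orientation; "wrist_force": force on the tool from outside, world axes, zero at the start; "torque": the same for the moment, N m; "width": opening from 0.0 (shut) to 1.0 (fully open); "grip_force": force on a finger pad.
Only numpy, scipy, OpenCV 4.12 (cv2) and the standard library are available. Lean on these libraries where they do the work, as an engineer would, in place of code of your own. Each camera call takes 0.05 s, during which the arm holds its last target. There are 200 camera calls.

## Task

Take the small clip-on picture light off the parking rail and clip it onto the steel tab at the top of the leaning drawing board: it must sit fully home, the edge of the tab up against the clamp's throat, even after you let go, square to the board, with both jaws gripping the tab, all of the jaw's width on the tab and the light bar out over the drawing side. Leave the spare clip where it is on the rail, do not push the board to another slope, and let go of the light.

Things in the scene. Friction and masses are not known exactly. Their poses are not given: they have to be found in the camera images.
- light: Clip-on picture light: dark steel spring clamp, 90 tall, 24 wide, clamped upright on the rail. Origin: middle of the lower end of the flat fixed jaw's gripping face. z up from jaws to handles, y along the width, x square to that face, towards the light bar. Flat jaw x 0 to 5, z 0 to 50; throat, where a plate's edge stops, at z 34; pivot x -6, z 42 (all mm). About 0.12 kg.
- light_jaw (a joint): Opening of the light's sprung jaw, on its -x side: 0 = jaws shut, 0.16 = gripping 5 mm plate, 0.50 = handles fully squeezed; then its round gripping bar (z = 10 mm) stands 15 mm from the flat jaw.
- light_handles (a point): Point midway between the squeezed handles (light frame x -6, y 0, z 71 mm; same axes). Handles are 24 mm wide, z 52 to 90. Fixed one: outer face x = +10. Sprung one, on the -x side: top end at x = -37 when on 5 mm plate; squeezed fully (about 13 N) its outer face is x = -22, parallel to the other, 32 mm over both.
- light_head (a point): Centre of the aluminium light bar, 24 x 90 x 16 mm (light frame x 72, y 0, z 17 mm), on a thin arm that leaves the flat jaw at z = 22 mm.
- spare: Plain spare spring clamp of the same make without light bar, also on the rail, same origin and axes; about 130 mm along the rail from the light, on either side of it.
- rail: Parking rail: wooden foot 90 x 240 x 16 mm with an upright steel plate along its y, 5 mm thick, 230 mm long, top edge 85 mm above the desk. Origin under its centre. The clamps straddle the top edge, flat jaw and light bar on its +x side.
- rail_edge (a point): Middle of the rail plate's top edge; axes of the rail.
- easel: Wooden base of the table easel, 200 x 200 x 14 mm, fixed; origin under its centre. The board is hinged at x = +50, z = 36 mm and leans back over the base towards the robot; its drawing side faces +x and up.
- board (a joint): Lean of the drawing board from upright, rad, towards the base's -x. A stiff friction hinge: stays where it is unless pushed by about 14 N square to the board.
- tab_top (a point): Middle of the top edge of the steel tab on top of the board: 5 mm thick, 56 mm wide, standing 42 mm proud of the board (14 mm thick, 170 mm wide). Axes lean with it: z up along the tab out of its top edge, y along that edge, x square to it out of the drawing side. Seated and square, the light's origin is at x = 2.5, z = -34 mm here.
Things that resemble listed ones, but are neither listed nor needed, are in the scene too. What is shaped like the light but pink is not meant.

How it is judged:
On the way:
1. the light is off the rail, its jaws clear of the plate (z of light in the frame of rail_edge above 0.02 m and contact force between light and rail below 0.05 N), for 0.1 s.
At the end, for the whole second after the job is handed in: Light seated on the tab: throat within 2.5 mm of its top edge, within 16 mm of its middle, square within 0.14 rad, light bar on the drawing side, jaws gripping (over 3 N, open 0.10 to 0.26 rad), at rest; tab within 15 mm and spare clip within 12 mm of their starts (z of light in the frame of tab_top between -0.04 and -0.0315 m and y of light in the frame of tab_top between -0.016 and 0.016 m and x of light in the frame of tab_top between -0.002 and 0.008 m and x of light_head in the frame of tab_top above 0.05 m and angle between the z axis of light and the z axis of tab_top, either way round below 0.14 rad and angle between the y axis of light and the y axis of tab_top, either way round below 0.14 rad and value of joint light_jaw between 0.1 and 0.26 rad and contact force between light and board above 3 N and linear speed of light below 0.02 m/s and distance of tab_top from where it was at the start of the episode below 0.015 m and distance of spare from where it was at the start of the episode below 0.012 m); the robot touches nothing.
It fails at once if the board is pushed to another slope (its tab moved more than 25 mm) (distance of tab_top from where it was at the start of the episode above 0.025 m).
It fails at once if the spare clip is taken or knocked from its place (moved more than 20 mm) (distance of spare from where it was at the start of the episode above 0.02 m).
It also fails if it takes over 58 s, if anything falls off the work surface, if the arm or the gripper's body presses on something with over 40 N, if the wrist force passes 120 N, or if a joint passes its speed limit or range.

## Working session

There is one attempt and no reset: what is moved stays moved. The work goes in short steps, Python scripts to look and compute and a tool call to move; the robot and the scene stay as the last step left them, time stands still between calls to the robot, and variables do not carry over. Pictures are saved under pics/ and viewed, at most 10 in all, crops included, and the job is handed in when it is done.

Besides the shell and the picture viewer there is one more tool, called after "Request:" as name([rows], argument=value, ...), one row to a line, values as JSON. drive_tool: Moves the arm, as the interface text tells. Shift numbers are shares of 0.5 m and turn numbers shares of 180 degrees, none past 1 either way. Its arguments: {"type":"object","properties":{"claw":{"type":"array","items":{"type":"number"}},"slide":{"type":"array","items":{"type":"array","items":{"type":"number"}}},"yaw":{"type":"array","items":{"type":"number"}},"newtons":{"type":"number"}},"required":["claw","slide","yaw"]}

```bash
mkdir -p pics; ls; cat > h.py <<'E'
import numpy as np, cv2
from workcell import bot
def cam(n):
    c=bot.read_camera(n); np.savez('%s.npz'%n,**c); return c
def load(n): return dict(np.load('%s.npz'%n))
def cloud(c):
    h,w=c['depth'].shape; u,v=np.meshgrid(np.arange(w),np.arange(h))
    p=np.stack([u,v],-1).reshape(-1,2).astype(float)
    M=c['mtx']; d=(p-[M[0,2],M[1,2]])/[M[0,0],M[1,1]]
    s=d.copy()
    for _ in range(15): s=d/(1+c['k1']*(s**2).sum(1,keepdims=True))
    ray=np.c_[s[:,0],-s[:,1],-np.ones(len(s))]
    P=(ray*c['depth'].reshape(-1,1))@c['rotation'].T+c['eye']
    return P.reshape(h,w,3), (ray@c['rotation'].T).reshape(h,w,3)
def save(n,img): cv2.imwrite('pics/'+n,cv2.cvtColor(img,cv2.COLOR_RGB2BGR))
E
python3 - <<'E'
from h import *
a=cam('scene');b=cam('top')
save('a.png',a['color']);save('b.png',b['color'])
for c in(a,b):print(c['eye'],c['rotation'],c['k1'],c['mtx'])
E
```

```text
pics
[ 1.07866821 -0.15945703  0.90083722] [0.53118273 0.44659039 1.30389197] -0.04371623632555709 [[366.24401921   0.         312.41302809]
 [  0.         366.24401921 198.60137659]
 [  0.           0.           1.        ]]
[ 0.32857466 -0.02906736  1.38936157] [ 0.10773461 -0.13743963 -1.55341097] -0.1003807892434039 [[506.97766464   0.         319.41021935]
 [  0.         506.97766464 199.6024333 ]
 [  0.           0.           1.        ]]
```

```bash
sleep 1
sed -i "s/    P=(ray/    R=cv2.Rodrigues(c['rotation'])[0]\n    P=(ray/; s/c\['rotation'\]\.T/R.T/g" h.py; cat h.py | tail -8
```

```text
M=c['mtx']; d=(p-[M[0,2],M[1,2]])/[M[0,0],M[1,1]]
    s=d.copy()
    for _ in range(15): s=d/(1+c['k1']*(s**2).sum(1,keepdims=True))
    ray=np.c_[s[:,0],-s[:,1],-np.ones(len(s))]
    R=cv2.Rodrigues(c['rotation'])[0]
    P=(ray*c['depth'].reshape(-1,1))@R.T+c['eye']
    return P.reshape(h,w,3), (ray@R.T).reshape(h,w,3)
def save(n,img): cv2.imwrite('pics/'+n,cv2.cvtColor(img,cv2.COLOR_RGB2BGR))
```

View pics/a.png

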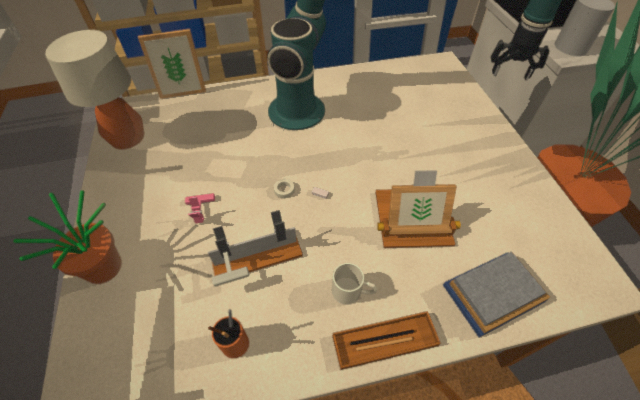

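View pics/b.png

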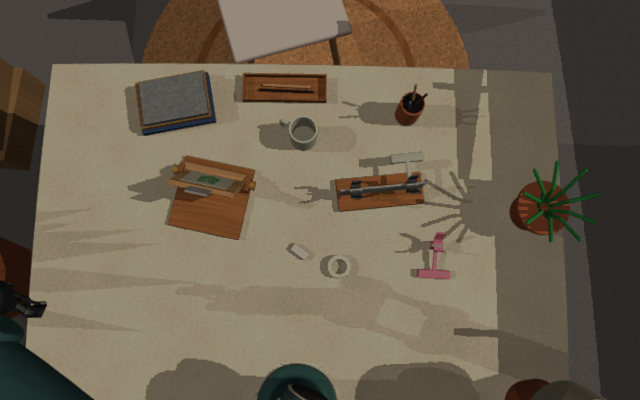

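```bash
python3 - <<'E'
from h import *
np.set_printoptions(precision=4,suppress=True)
for n,boxes in (('scene',{'tab':(412,168,440,188),'light':(205,210,260,290),'spare':(265,205,295,255),'board':(395,187,450,225)}),('top',{'tab':(180,183,215,200),'light':(385,145,430,205),'rail':(335,165,430,215)})):
    c=load(n);P,ray=cloud(c)
    for k,(a,b,d,e) in boxes.items():
        print(n,k)
        if k=='tab':
            for v in range(b,e,2): print(v,[tuple(np.round(P[v,u]*1000).astype(int))+tuple(c['color'][v,u]) for u in range(a,d,7)])
        else:
            Q=P[b:e,a:d].reshape(-1,3); hz=Q[:,2]
            for lo,hi in((.07,.08),(.08,.09),(.09,.11),(.11,.15),(.15,.2),(.2,.3)):
                m=(hz>lo)&(hz<hi)
                if m.sum()>3: print(lo,m.sum(),Q[m].mean(0),Q[m].min(0),Q[m].max(0))
big=lambda x:cv2.resize(x,None,fx=5,fy=5,interpolation=cv2.INTER_CUBIC)
s=load('scene')['color'];t=load('top')['color']
A=big(s[205:295,195:315]);B=big(t[140:220,330:450])
save('c.png',np.vstack([A[:,:600],B])[:850][::1] if 0 else cv2.resize(np.vstack([A,B]),(420,595)))
E
```

```text
scene tab
168 [(np.int64(368), np.int64(314), np.int64(3), np.uint8(211), np.uint8(188), np.uint8(147)), (np.int64(371), np.int64(338), np.int64(2), np.uint8(213), np.uint8(190), np.uint8(149)), (np.int64(378), np.int64(359), np.int64(3), np.uint8(213), np.uint8(193), np.uint8(150)), (np.int64(380), np.int64(383), np.int64(0), np.uint8(210), np.uint8(186), np.uint8(144))]
170 [(np.int64(373), np.int64(313), np.int64(0), np.uint8(211), np.uint8(187), np.uint8(146)), (np.int64(382), np.int64(333), np.int64(4), np.uint8(184), np.uint8(166), np.uint8(134)), (np.int64(530), np.int64(249), np.int64(189), np.uint8(182), np.uint8(165), np.uint8(137)), (np.int64(535), np.int64(265), np.int64(192), np.uint8(177), np.uint8(159), np.uint8(132))]
172 [(np.int64(380), np.int64(311), np.int64(-2), np.uint8(211), np.uint8(187), np.uint8(147)), (np.int64(531), np.int64(229), np.int64(188), np.uint8(127), np.uint8(120), np.uint8(104)), (np.int64(534), np.int64(247), np.int64(187), np.uint8(135), np.uint8(126), np.uint8(110)), (np.int64(538), np.int64(266), np.int64(186), np.uint8(135), np.uint8(125), 
[... 7793 characters left out ...]
.07 334 [ 0.6431 -0.2839  0.0756] [ 0.5629 -0.3279  0.0701] [ 0.6697 -0.2258  0.08  ]
0.08 96 [ 0.6021 -0.2734  0.0838] [ 0.5642 -0.332   0.0801] [ 0.6681 -0.2244  0.0896]
0.09 129 [ 0.5766 -0.2948  0.0999] [ 0.5568 -0.3299  0.09  ] [ 0.5916 -0.2799  0.1099]
0.11 69 [ 0.5725 -0.2938  0.1279] [ 0.5472 -0.3084  0.1101] [ 0.593  -0.2807  0.1439]
top rail
0.07 95 [ 0.5921 -0.252   0.0756] [ 0.5473 -0.3252  0.0701] [ 0.6335 -0.1146  0.0798]
0.08 136 [ 0.5737 -0.2188  0.0846] [ 0.5573 -0.332   0.0801] [ 0.6291 -0.1063  0.0896]
0.09 251 [ 0.5682 -0.2224  0.1   ] [ 0.5429 -0.3299  0.09  ] [ 0.5916 -0.1058  0.1099]
0.11 142 [ 0.5646 -0.2178  0.1285] [ 0.5296 -0.3084  0.1101] [ 0.593  -0.1326  0.147 ]
```

View pics/c.png

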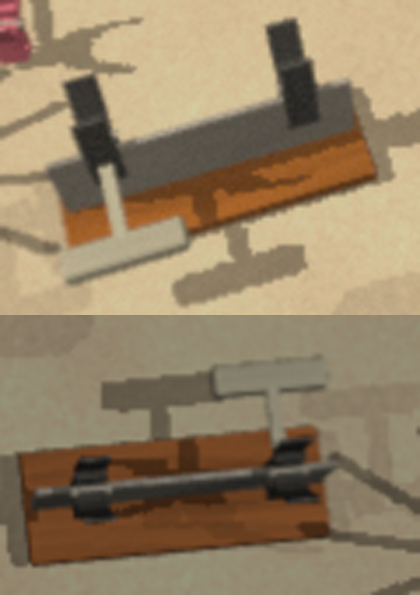

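```bash
python3 - <<'E'
from h import *
np.set_printoptions(precision=4,suppress=True)
def line(Q):
    m=Q.mean(0);u,s,v=np.linalg.svd(Q-m,full_matrices=False);return m,v,s/np.sqrt(len(Q))
for n,tb,rb in(('scene',(414,168,440,186),(205,215,305,275)),('top',None,(335,165,432,215))):
    c=load(n);P,_=cloud(c);C=c['color'].astype(int);sat=C.max(2)-C.min(2);hsvs=sat/np.maximum(C.max(2),1)
    a,b,d,e=rb;Q=P[b:e,a:d].reshape(-1,3);S=hsvs[b:e,a:d].reshape(-1)
    m=(Q[:,2]>.04)&(Q[:,2]<.088)&(S<.3)&(Q[:,0]<.605)&(np.abs(Q[:,1]+.295)>.018)
    mm,v,s=line(Q[m][:,:2]); print(n,'plate',m.sum(),mm,v[0],s,Q[m].min(0),Q[m].max(0))
    br=C.max(2)[b:e,a:d].reshape(-1)
    for nm,y0 in(('light',-.295),('spare',-.148)):
        m=(Q[:,2]>.105)&(Q[:,2]<.16)&(abs(Q[:,1]-y0)<.03); h=Q[m]; print(nm,m.sum(),np.percentile(h,[3,50,97],axis=0))
    m=(Q[:,0]>.625)&(Q[:,2]>.05)&(Q[:,2]<.1);mm,v,s=line(Q[m][:,:2]);print('head',Q[m].mean(0),v[0],m.sum(),np.percentile(Q[m],[3,97],axis=0))
    if tb:
        a,b,d,e=tb;Q=P[b:e,a:d].reshape(-1,3);S=hsvs[b:e,a:d].reshape(-1)
        T=Q[(Q[:,2]>.15)&(S<.3)];np.save('T.npy',T)
        mm,v,s=line(T);print('tab',len(T),mm,v,s)
        nrm=v[2]*np.sign(v[2][0]); yv=np.cross([0,0,1],nrm);yv/=np.linalg.norm(yv);zv=np.cross(nrm,yv)
        p=np.c_[T@nrm,T@yv,T@zv];print(nrm,yv,zv,np.percentile(p,[1,50,99],axis=0), 'lean',np.arcsin(nrm[2]),'yaw',np.arctan2(nrm[1],nrm[0]))
        mid=(np.percentile(p[:,1],1)+np.percentile(p[:,1],99))/2
        print('top front mid',nrm*p[:,0].mean()+yv*mid+zv*np.percentile(p[:,2],99))
        # board face
        Q=P[187:222,397:452].reshape(-1,3);B=Q[(Q[:,2]>.08)&(Q[:,2]<.15)];mm,v,s=line(B);print('board',mm,v[2],s,np.percentile(B@yv,[1,99]),np.percentile(B@nrm,[5,50,95]))
s=bot.read_state();R=cv2.Rodrigues(np.array(s['tcp_rot']))[0];print(s['tool_pos'],R,s['width'])
E
```

```text
scene plate 758 [ 0.5751 -0.2119] [-0.1036  0.9946] [0.0638 0.0019] [ 0.5584 -0.3365  0.04  ] [ 0.5897 -0.1066  0.088 ]
light 209 [[ 0.55   -0.3088  0.1067]
 [ 0.5609 -0.296   0.1243]
 [ 0.5961 -0.2834  0.1427]]
spare 160 [[ 0.5372 -0.1597  0.1061]
 [ 0.576  -0.1478  0.1198]
 [ 0.5794 -0.1353  0.1429]]
head [ 0.6483 -0.2707  0.0774] [-0.2729 -0.962 ] 164 [[ 0.6283 -0.3006  0.0742]
 [ 0.6611 -0.2435  0.0803]]
tab 328 [0.5419 0.2439 0.1755] [[ 0.5221 -0.4237  0.7402]
 [-0.1801 -0.9031 -0.3899]
 [ 0.8336  0.0702 -0.5479]] [0.0551 0.0156 0.0111]
[ 0.8336  0.0702 -0.5479] [-0.084   0.9965  0.    ] [0.5459 0.046  0.8366] [[0.352  0.1722 0.4364]
 [0.3726 0.1989 0.4518]
 [0.3937 0.2268 0.4647]] lean -0.5798042248986907 yaw 0.08404910066330618
top front mid [0.5477 0.2463 0.1846]
board [0.5735 0.2431 0.1161] [ 0.8828 -0.1712  0.4374] [0.0428 0.0223 0.0016] [0.125  0.2644] [0.3962 0.4313 0.4674]
top plate 259 [ 0.5706 -0.2114] [ 0.1137 -0.9935] [0.0603 0.0019] [ 0.5455 -0.3324  0.0401] [ 0.586 -0.106  0.088]
light 93 [[ 0.5476 -0.3069  0.106 ]
 [ 0.586  -0.2939  0.1225]
 [ 0.5925 -0.282   0.1419]]
spare 98 [[ 0.5319 -0.1587  0.1054]
 [ 0.5698 -0.1457  0.1248]
 [ 0.577  -0.134   0.1425]]
head [ 0.6299 -0.2888  0.0755] [ 0.222 -0.975] 15 [[ 0.6253 -0.2938  0.0692]
 [ 0.6343 -0.2847  0.0815]]
[0.2768 0.6153 0.4035] [[-0.9119  0.4103 -0.0009]
 [ 0.4103  0.9119 -0.0018]
 [ 0.0001 -0.0021 -1.    ]] 1.00328745632283
```

```bash
python3 - <<'E'
from h import *
np.set_printoptions(precision=4,suppress=True)
c=load('scene');P,_=cloud(c);C=c['color'].astype(int)
B=P[187:222,397:452].reshape(-1,3);B=B[(B[:,2]>.075)&(B[:,2]<.152)]
for _ in range(4):
    m=B.mean(0);v=np.linalg.svd(B-m,full_matrices=False)[2][2];r=(B-m)@v;B=B[abs(r)<.003]
n=v*np.sign(v[0]);print('board n',n,len(B),'lean',np.arcsin(n[2]),'yaw',np.arctan2(n[1],n[0]))
y=np.cross([0,0,1],n);y/=np.linalg.norm(y);z=np.cross(n,y)
b0=m@n
Q=P[165:192,405:445].reshape(-1,3);off=Q@n-b0;k=(abs(off+.0045)<.01)&(Q[:,2]>.13);Q=Q[k]
zz=Q@z;print(np.histogram(zz,20));
px=np.argwhere(k)
C2=C[165:192,405:445].reshape(-1,3)[k];g=(C2.max(1)-C2.min(1))/C2.max(1)<.28
T=Q[g];print(len(T),'offset',np.median(T@n)-b0,'y',np.percentile(T@y,[1,3,50,97,99]),'z',np.percentile(T@z,[1,50,97,99]))
m2=T.mean(0);v=np.linalg.svd(T-m2,full_matrices=False)[2][2];print('tab n',v*np.sign(v[0]))
ym=(np.percentile(T@y,1)+np.percentile(T@y,99))/2
BW=P[185:240,385:465].reshape(-1,3);k=(abs(BW@n-b0)<.004)&(BW[:,2]>.09);print('board y',np.percentile(BW[k]@y,[.5,99.5]),'board z',np.percentile(BW[k]@z,99.5))
print('tab_top(mid thickness)',y*ym+z*np.percentile(T@z,99)+n*(np.median(T@n)-.0025),n,y,z)
E
```

```text
board n [ 0.8831 -0.1718  0.4365] 1445 lean 0.45175717850557834 yaw -0.19216103707846235
(array([22, 42, 45, 39, 41, 88, 24, 24, 22, 15, 29, 21, 22, 23, 18, 26, 22,
       23, 23, 35]), array([-0.0952, -0.0922, -0.0892, -0.0861, -0.0831, -0.0801, -0.0771,
       -0.0741, -0.071 , -0.068 , -0.065 , -0.062 , -0.059 , -0.0559,
       -0.0529, -0.0499, -0.0469, -0.0439, -0.0408, -0.0378, -0.0348]))
326 offset -0.004504198633509038 y [0.3172 0.318  0.3438 0.3702 0.371 ] z [-0.0769 -0.0549 -0.0358 -0.0354]
tab n [ 0.8779 -0.1814  0.4431]
board y [0.2603 0.4277] board z -0.0769328919089122
tab_top(mid thickness) [0.5298 0.2475 0.19  ] [ 0.8831 -0.1718  0.4365] [ 0.191   0.9816 -0.    ] [-0.4285  0.0834  0.8997]
```

Request:
drive_tool([
  [0.196,-0.606,0],
  [0.196,-0.606,0],
  [0.196,-0.606,0],
  [0.196,-0.606,0],
  [0.196,-0.606,0],
  [0.196,-0.606,0],
  [0.196,-0.606,0],
  [0.196,-0.606,0],
], claw=[85,85,85,85,85,85,85,85], yaw=[-0.11,-0.11,-0.11,-0.11,-0.11,-0.11,-0.11,-0.11], newtons=25)

```text
time: 0.77
tool_pos: [0.3751, 0.3094, 0.4041]
tcp_rot: [1.179, 2.912, -0.003]
wrist_force: [0.9, 0.4, -0.3]
width: 0.997
grip_force: 0.0
```

Request:
drive_tool([
  [0.196,-0.606,0],
  [0.196,-0.606,0],
  [0.196,-0.606,0],
  [0.196,-0.606,0],
  [0.196,-0.606,0],
  [0.196,-0.606,0],
  [0.196,-0.606,0],
  [0.196,-0.606,0],
], claw=[85,85,85,85,85,85,85,85], yaw=[-0.11,-0.11,-0.11,-0.11,-0.11,-0.11,-0.11,-0.11])

```text
time: 1.43
tool_pos: [0.4732, 0.0063, 0.4045]
tcp_rot: [1.663, 2.665, -0.001]
wrist_force: [0.8, -0.0, -0.8]
width: 0.997
grip_force: 0.0
```

Request:
drive_tool([
  [0.196,-0.608,0],
  [0.196,-0.608,0],
  [0.196,-0.608,0],
  [0.196,-0.608,0],
  [0.196,-0.608,0],
  [0.196,-0.608,0],
  [0.196,-0.608,0],
  [0.196,-0.608,0],
], claw=[85,85,85,85,85,85,85,85], yaw=[-0.112,-0.112,-0.112,-0.112,-0.112,-0.112,-0.112,-0.112])

```text
time: 2.1
tool_pos: [0.5712, -0.298, 0.4038]
tcp_rot: [2.104, 2.333, -0.001]
wrist_force: [-0.1, 0.9, 0.6]
width: 0.991
grip_force: 0.0
```

```bash
python3 - <<'E'
from h import *
np.set_printoptions(precision=4,suppress=True)
c=cam('wrist');save('w1.png',c['color']);P,_=cloud(c)
print(c['eye'],c['rotation'],bot.read_state()['tool_pos'])
Q=P.reshape(-1,3)
m=(abs(Q[:,0]-.573)<.05)&(abs(Q[:,1]+.295)<.04)&(Q[:,2]>.1)&(Q[:,2]<.16)
h=Q[m];ex=np.array([.9945,.105,0]);ey=np.array([-.105,.9945,0])
print(len(h))
for lo,hi in((.1,.115),(.115,.13),(.13,.15)):
    k=h[(h[:,2]>lo)&(h[:,2]<hi)];
    if len(k)>5:print(lo,len(k),'ex',np.percentile(k@ex,[2,50,98]),'ey',np.percentile(k@ey,[2,50,98]))
print('tool ex,ey',np.array(bot.read_state()['tool_pos'])@ex,np.array(bot.read_state()['tool_pos'])@ey, 'maxz',h[:,2].max() if len(h) else 0)
m=(Q[:,2]>.078)&(Q[:,2]<.09)&(Q[:,1]>-.27)&(Q[:,1]<-.17)&(abs(Q[:,0]-.57)<.04);k=Q[m][:,:2];mm=k.mean(0);print('plate',len(k),mm,np.linalg.svd(k-mm)[2][0] if len(k)>3 else 0, mm@ex[:2])
E
```

```text
[ 0.5634 -0.2246  0.3721] [-0.296  -0.0143  0.1023] [ 0.572  -0.3013  0.4037]
1098
0.1 491 ex [0.5232 0.5491 0.5573] ey [-0.3653 -0.3525 -0.3418]
0.115 267 ex [0.5169 0.5205 0.5586] ey [-0.3647 -0.3515 -0.3419]
0.13 340 ex [0.5132 0.556  0.5597] ey [-0.3648 -0.3528 -0.3419]
tool ex,ey 0.5372419772149889 -0.3596968211280972 maxz 0.14249030922937397
plate 697 [ 0.5731 -0.2185] [-0.1135  0.9935] 0.5470079916549137
```

View pics/w1.png

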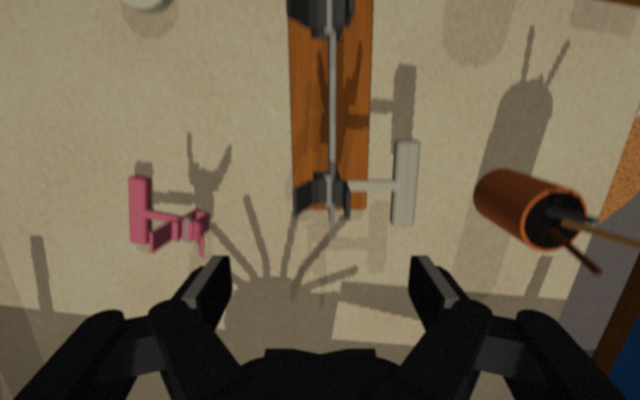

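Request:
drive_tool([
  [0,0,-0.08],
  [0,0,-0.15],
  [0,0,-0.2],
  [0,0,-0.25],
  [0,0,-0.25],
  [0,0,-0.25],
  [0,0,-0.25],
  [0,0,-0.25],
], claw=[85,85,85,85,60,60,60,60], yaw=[0,0,0,0,0,0,0,0])

```text
time: 2.82
tool_pos: [0.572, -0.2948, 0.2823]
tcp_rot: [2.099, 2.332, 0.001]
wrist_force: [-0.1, -0.8, -0.0]
width: 0.698
grip_force: 0.0
```

Request:
drive_tool([
  [-0.002,0,0],
  [-0.003,0,0],
  [-0.001,0,0],
  [0.002,0,0],
  [0.005,0,0],
  [0.008,0.001,0],
  [0.01,0.001,0],
  [0.0116,0.001,0],
], claw=[50,48,45,42,39,36,34,32], yaw=[0,0,0,0,0,0,0,0], newtons=30)

```text
time: 3.48
tool_pos: [0.5779, -0.2943, 0.2834]
tcp_rot: [2.099, 2.331, 0.002]
wrist_force: [-1.9, 0.7, 9.5]
width: 0.377
grip_force: 10.7
```

Request:
drive_tool([
  [0,0,0],
  [0,0,0],
  [0,0,0],
  [0,0,0],
], claw=[28,28,28,28], yaw=[0,0,0,0])

```text
time: 3.82
tool_pos: [0.5781, -0.2944, 0.2836]
tcp_rot: [2.098, 2.331, 0.003]
wrist_force: [-0.6, 1.3, 10.2]
width: 0.372
grip_force: 30.3
```

Request:
drive_tool([
  [0,0,0.02],
  [0,0,0.04],
  [0,0,0.07],
  [0,0,0.1],
  [0,0,0.14],
  [0,0,0.18],
  [0,0,0.22],
  [0,0,0.22],
], claw=[28,28,28,28,28,28,28,28], yaw=[0,0,0,0,0,0,0,0])

```text
time: 4.48
tool_pos: [0.5777, -0.2946, 0.3956]
tcp_rot: [2.096, 2.329, 0.002]
wrist_force: [1.0, 0.0, 0.4]
width: 0.37
grip_force: 30.9
```

```bash
python3 - <<'E'
from h import *
np.set_printoptions(precision=4,suppress=True)
c=cam('wrist');P,_=cloud(c);s=cam('scene');st=bot.read_state();print(st['tool_pos'],st['wrist_force'],st['width'])
save('d.png',np.vstack([c['color'],cv2.resize(s['color'][120:300,150:438],(640,400))])[:,::1] if 0 else np.hstack([cv2.resize(c['color'],(400,250)),cv2.resize(s['color'][120:300,150:438],(400,250))]))
E
```

```text
[ 0.5768 -0.294   0.3908] [-0.3338  0.4801 -1.2642] 0.3654688073303358
```

View pics/d.png

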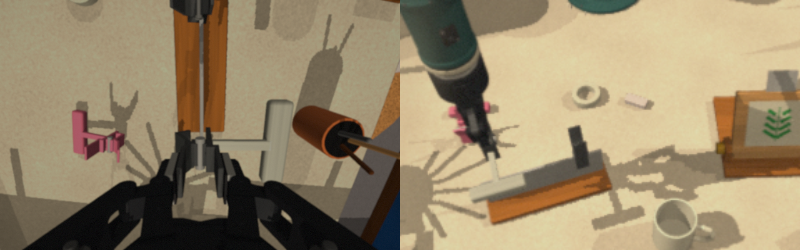

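```bash
python3 - <<'E'
from h import *
np.set_printoptions(precision=4,suppress=True)
c=load('wrist');P,_=cloud(c);C=c['color'].astype(int)
t=np.array([.577,-.294,.392]);ex=np.array([.9945,.105,0]);ey=np.array([-.105,.9945,0])
Q=P.reshape(-1,3)-t;L=np.c_[Q@ex,Q@ey,Q[:,2]];S=((C.max(2)-C.min(2))/np.maximum(C.max(2),1)).reshape(-1);V=C.max(2).reshape(-1)
m=(L[:,0]>.05)&(L[:,0]<.12)&(abs(L[:,1])<.07)&(L[:,2]>-.26)&(L[:,2]<-.17)
H=L[m];print(len(H),np.percentile(H,[2,50,98],axis=0))
T=H[H[:,2]>np.median(H[:,2])-.006];A=np.c_[T[:,:2],np.ones(len(T))];print('slopes',np.linalg.lstsq(A,T[:,2],rcond=None)[0],T.mean(0),np.percentile(T,[2,98],axis=0))
a=T[:,:2]-T[:,:2].mean(0);print(np.linalg.svd(a,full_matrices=False)[2][0])
print('eye',c['eye'],c['eye']-t)
E
```

```text
5762 [[ 0.054  -0.0405 -0.2145]
 [ 0.076   0.0031 -0.2046]
 [ 0.0899  0.0426 -0.2031]]
slopes [ 0.0446 -0.003  -0.2083] [ 0.0764  0.0032 -0.2049] [[ 0.0538 -0.0404 -0.2094]
 [ 0.09    0.0422 -0.2031]]
[-0.0168 -0.9999]
eye [ 0.57   -0.2213  0.3635] [-0.007   0.0727 -0.0285]
```

Request:
drive_tool([
  [0,0,0.07],
  [0,0.03,0.136],
  [-0.01,0.09,0.136],
  [-0.02,0.17,0.136],
  [-0.03,0.25,0.136],
  [-0.04,0.33,0.136],
  [-0.044,0.41,0.136],
  [-0.044,0.49,0.136],
], claw=[28,28,28,28,28,28,28,28], yaw=[0,0,0,0,-0.02,-0.04,-0.06,-0.094])

```text
time: 5.25
tool_pos: [0.5533, -0.0473, 0.4553]
tcp_rot: [-2.424, -1.993, 0.004]
wrist_force: [0.1, -0.7, -1.3]
width: 0.369
grip_force: 30.9
```

Request:
drive_tool([
  [-0.02,0.08,0],
  [-0.03,0.16,0],
  [-0.043,0.24,0],
  [-0.043,0.32,0],
  [-0.043,0.4,0],
  [-0.043,0.46,0],
  [-0.043,0.51,0],
  [-0.043,0.53,0],
], claw=[28,28,28,28,28,28,28,28], yaw=[0,0,0,0,0,0,0,0])

```text
time: 5.92
tool_pos: [0.5323, 0.219, 0.4551]
tcp_rot: [-2.418, -2.002, 0.005]
wrist_force: [0.3, 0.6, -0.2]
width: 0.364
grip_force: 30.9
```

Request:
drive_tool([
  [0,0.03,0],
  [0,0.06,0],
  [0,0.06,0],
  [0,0.06,0],
], claw=[28,28,28,28], yaw=[0,0,0,0])

```text
time: 6.25
tool_pos: [0.5333, 0.2461, 0.4571]
tcp_rot: [2.422, 2.001, -0.002]
wrist_force: [-0.2, -0.2, -0.4]
width: 0.363
grip_force: 30.9
```

```bash
cat > g.py <<'E'
from h import *
np.set_printoptions(precision=4,suppress=True)
hx=np.array([.9816,-.191,0]);hy=np.array([.191,.9816,0]);tt=np.array([.5298,.2475,.190])
def rel(p): p=np.asarray(p)-tt; return np.array([p@hx,p@hy,p[2]])*1000
E
python3 - <<'E'
from g import *
bot.read_camera('wrist');c=cam('wrist');st=bot.read_state();print(st['tool_pos'],rel(st['tool_pos']),st['tcp_rot'],st['wrist_force'],st['width'])
save('w2.png',cv2.resize(c['color'][40:360,160:560],(800,600)))
E
```

```text
[0.5334 0.2453 0.4575] [  3.9783  -1.4502 267.4725] [ 2.423   1.9991 -0.0012] [-0.1177 -0.5596 -0.2644] 0.3629219000360288
```

View pics/w2.png

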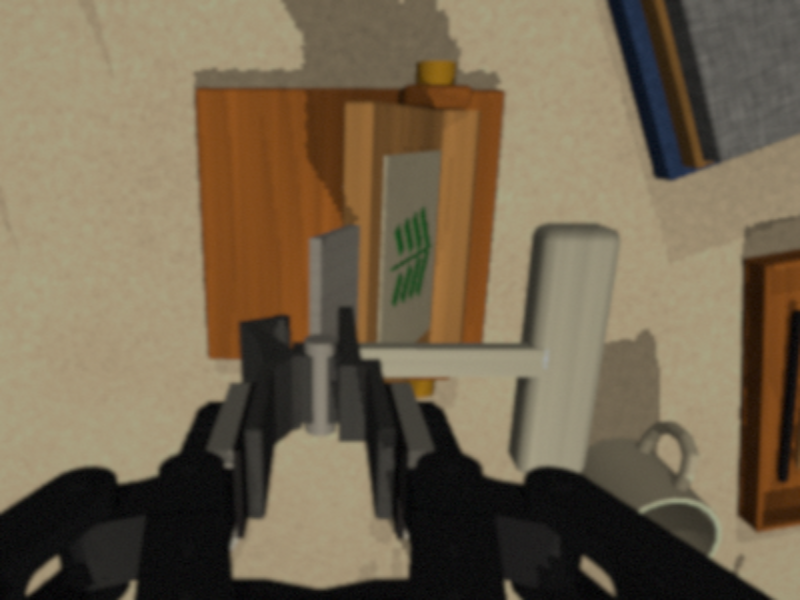

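```bash
cat >> g.py <<'E'
def head(c,tool):
    P,_=cloud(c);Q=(P.reshape(-1,3)-tool);L=np.c_[Q@hx,Q@hy,Q[:,2]]
    m=(L[:,0]>.055)&(L[:,0]<.12)&(abs(L[:,1])<.07)&(L[:,2]>-.25)&(L[:,2]<-.17);H=L[m]
    T=H[H[:,2]>np.median(H[:,2])-.006];A=np.c_[T[:,:2],np.ones(len(T))]
    print('head n',len(T),'slopes',np.linalg.lstsq(A,T[:,2],rcond=None)[0],'ctr',T.mean(0),'ext',np.percentile(T,[2,98],axis=0).ravel())
E
python3 - <<'E'
from g import *
c=load('wrist');head(c,np.array([.5334,.2453,.4575]))
P,_=cloud(c);L=np.array([rel(p) for p in P.reshape(-1,3)]).reshape(400,640,3)
def at(x,y): u=160+x/2;v=40+y*320/600; return L[int(round(v)),int(round(u))]
for y in range(228,300,12): print('tab row',y,[tuple(np.round(at(x,y)).astype(int)) for x in range(306,362,6)])
for y in range(330,440,12): print('jaw row',y,[tuple(np.round(at(x,y)).astype(int)) for x in range(250,366,10)])
E
```

```text
head n 5196 slopes [ 0.0541  0.0009 -0.2133] ctr [ 0.0752  0.0053 -0.2092] ext [ 0.0589 -0.0386 -0.2137  0.0878  0.0441 -0.2074]
tab row 228 [(np.int64(-6), np.int64(4), np.int64(-177)), (np.int64(-2), np.int64(4), np.int64(-177)), (np.int64(2), np.int64(4), np.int64(-177)), (np.int64(6), np.int64(4), np.int64(-177)), (np.int64(10), np.int64(4), np.int64(-176)), (np.int64(11), np.int64(29), np.int64(-28)), (np.int64(13), np.int64(29), np.int64(-27)), (np.int64(16), np.int64(29), np.int64(-29)), (np.int64(19), np.int64(27), np.int64(-36)), (np.int64(22), np.int64(27), np.int64(-41))]
tab row 240 [(np.int64(-6), np.int64(-4), np.int64(-178)), (np.int64(1), np.int64(28), np.int64(-4)), (np.int64(3), np.int64(28), np.int64(-2)), (np.int64(5), np.int64(28), np.int64(-6)), (np.int64(8), np.int64(26), np.int64(-12)), (np.int64(10), np.int64(26), np.int64(-17)), (np.int64(13), np.int64(24), np.int64(-23)), (np.int64(16), np.int64(24), np.int64(-28)), (np.int64(19), np.int64(22), np.int64(-35)), (np.int64(22), np.int64(21), np.int64(-40))]
tab row 252 [(np.int64(-6), np.int64(-13), np.int64(-
[... 6486 characters left out ...]
), (np.int64(9), np.int64(-9), np.int64(89)), (np.int64(12), np.int64(-9), np.int64(88)), (np.int64(15), np.int64(-9), np.int64(89))]
jaw row 438 [(np.int64(-11), np.int64(8), np.int64(124)), (np.int64(-9), np.int64(7), np.int64(124)), (np.int64(-8), np.int64(-4), np.int64(103)), (np.int64(-7), np.int64(-14), np.int64(87)), (np.int64(-20), np.int64(-175), np.int64(-190)), (np.int64(-12), np.int64(-175), np.int64(-190)), (np.int64(-4), np.int64(-176), np.int64(-191)), (np.int64(4), np.int64(-176), np.int64(-191)), (np.int64(12), np.int64(-175), np.int64(-190)), (np.int64(9), np.int64(-13), np.int64(88)), (np.int64(12), np.int64(-13), np.int64(88)), (np.int64(15), np.int64(-13), np.int64(89))]
```

Request:
drive_tool([
  [0.0065,-0.001,-0.02],
  [0.0065,-0.001,-0.04],
  [0.0065,-0.001,-0.056],
  [0.0065,-0.001,-0.066],
  [0.0065,-0.001,-0.072],
  [0.0065,-0.001,-0.072],
], claw=[28,28,28,28,28,28], yaw=[0,0,0,0,0,0])

```text
time: 6.85
tool_pos: [0.5362, 0.2452, 0.4201]
tcp_rot: [-2.422, -1.999, 0.004]
wrist_force: [-0.6, -0.1, -1.5]
width: 0.366
grip_force: 30.9
```

```bash
python3 - <<'E'
from g import *
c=cam('wrist');st=bot.read_state();print(rel(st['tool_pos']),st['wrist_force'],st['width'])
head(c,np.array(st['tool_pos']))
save('w3.png',cv2.resize(c['color'][110:310,230:430],(600,600)))
P,_=cloud(c);L=np.array([rel(p) for p in P.reshape(-1,3)]).reshape(400,640,3)
k=(abs(L[...,1]-18)<8)&(L[...,2]>-40)&(L[...,2]<5)&(L[...,0]>-10)&(L[...,0]<30)
q=L[k];print('tab top',np.percentile(q[:,2],98),np.median(q[q[:,2]>np.percentile(q[:,2],90)],axis=0))
E
```

```text
[  6.8504  -0.8067 230.9254] [ 0.08   -0.3384 -0.1448] 0.3660304033534037
head n 5191 slopes [ 0.0548  0.0014 -0.214 ] ctr [ 0.0748  0.0048 -0.2099] ext [ 0.0586 -0.0391 -0.2144  0.0874  0.0436 -0.2082]
tab top 1.094423087125993 [ 3.4238 14.4975 -2.1977]
```

View pics/w3.png

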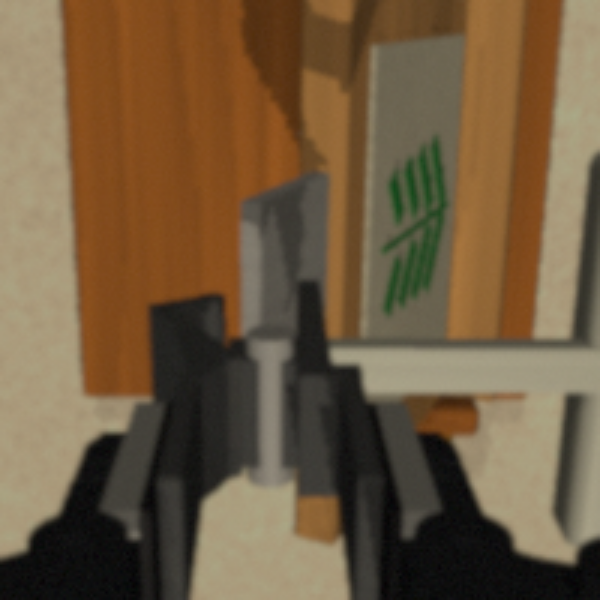

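Request:
drive_tool([
  [0,0,-0.006],
  [0,0,-0.012],
  [0,0,-0.018],
  [0,0,-0.021],
  [0,0,-0.021],
], claw=[28,28,28,28,28], yaw=[0,0,0,0,0])

```text
time: 7.32
tool_pos: [0.5363, 0.2455, 0.4106]
tcp_rot: [-2.422, -2.0, 0.001]
wrist_force: [-0.3, 0.6, -0.8]
width: 0.366
grip_force: 30.9
```

```bash
cat > m.py <<'E'
from g import *
c=cam('wrist');st=bot.read_state();print(rel(st['tool_pos']),np.array(st['wrist_force']),st['width'],st['grip_force'],st['time'])
head(c,np.array(st['tool_pos']))
P,_=cloud(c);L=np.array([rel(p) for p in P.reshape(-1,3)]).reshape(400,640,3)
k=(abs(L[...,1]-20)<6)&(L[...,2]>-40)&(L[...,2]<3)&(L[...,0]>-10)&(L[...,0]<30)
q=L[k];print('tab top',np.median(q[q[:,2]>np.percentile(q[:,2],90)],axis=0))
E
python3 m.py
```

```text
[  6.8665  -0.6304 220.9105] [ 0.3242 -0.4985 -0.2769] 0.3689269050672912 30.930710434913635 7.3667
head n 5190 slopes [ 0.0556  0.0018 -0.2134] ctr [ 0.0751  0.0051 -0.2093] ext [ 0.0587 -0.0388 -0.2137  0.0877  0.044  -0.2075]
tab top [ 2.6658 18.9476 -2.8123]
```

Request:
drive_tool([
  [0.001,0,-0.003],
  [0.002,0,-0.005],
  [0.002,0,-0.005],
  [-0.001,0,-0.005],
  [-0.004,0.001,-0.005],
  [-0.007,0.001,-0.005],
  [-0.01,0.002,-0.005],
  [-0.013,0.003,-0.005],
], claw=[28,28,28,35,38,41,44,47], yaw=[0,0,0,0,0,0,0,0], newtons=20)

```text
time: 8.03
tool_pos: [0.5301, 0.2471, 0.4091]
tcp_rot: [2.422, 2.0, 0.001]
wrist_force: [1.3, -0.0, -0.2]
width: 0.552
grip_force: 3.3
```

```bash
python3 m.py; python3 -c "
from h import *
s=cam('scene');c=load('wrist')
save('e.png',np.hstack([cv2.resize(c['color'][110:310,190:390],(400,400)),cv2.resize(s['color'][120:260,370:510],(400,400))]))"
```

```text
[  0.0843  -0.2966 219.1853] [ 1.0562 -0.5719 -0.0313] 0.5479458744725051 3.5705194668844342 8.0833
head n 5217 slopes [-0.0115 -0.002  -0.2103] ctr [ 0.0778  0.0041 -0.2112] ext [ 0.0587 -0.0408 -0.2159  0.091   0.0437 -0.209 ]
tab top [ 3.0061 19.9882 -2.5168]
```

View pics/e.png

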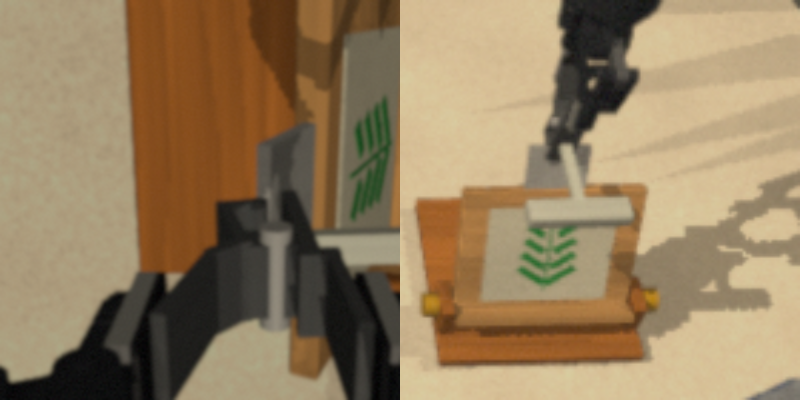

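Request:
drive_tool([
  [-0.006,0.001,0],
  [-0.014,0.003,0],
  [-0.022,0.004,0],
  [-0.031,0.006,0],
  [-0.041,0.008,0],
  [-0.051,0.01,0],
  [-0.059,0.011,0],
  [-0.065,0.013,0],
], claw=[50,54,58,63,68,74,80,85], yaw=[0,0,0,0,0,0,0,0])

```text
time: 8.8
tool_pos: [0.4968, 0.2536, 0.4086]
tcp_rot: [-2.422, -2.001, 0.0]
wrist_force: [-0.1, 0.7, -0.9]
width: 0.993
grip_force: 0.2
```

Request:
drive_tool([
  [0,0,0],
  [0,0,0],
], claw=[85,85], yaw=[0,0])

```text
time: 8.97
tool_pos: [0.4973, 0.2536, 0.4087]
tcp_rot: [2.422, 2.001, 0.0]
wrist_force: [0.5, 0.3, -0.2]
width: 0.994
grip_force: 0.1
```

```bash
python3 m.py; python3 -c "
from h import *
s=cam('scene');c=load('wrist')
save('f.png',np.hstack([cv2.resize(c['color'][80:320,200:440],(400,400)),cv2.resize(s['color'][120:260,370:510],(400,400))]))"
```

```text
[-32.8794  -0.1655 218.754 ] [-0.4211 -0.3214  0.3829] 0.995365256842742 0.07899380132585065 9.0167
head n 7104 slopes [ 0.1139 -0.0081 -0.208 ] ctr [ 0.1014  0.0034 -0.1965] ext [ 0.0604 -0.0401 -0.2013  0.1185  0.0431 -0.1938]
tab top [ 2.9118 19.7731 -2.4974]
```

View pics/f.png

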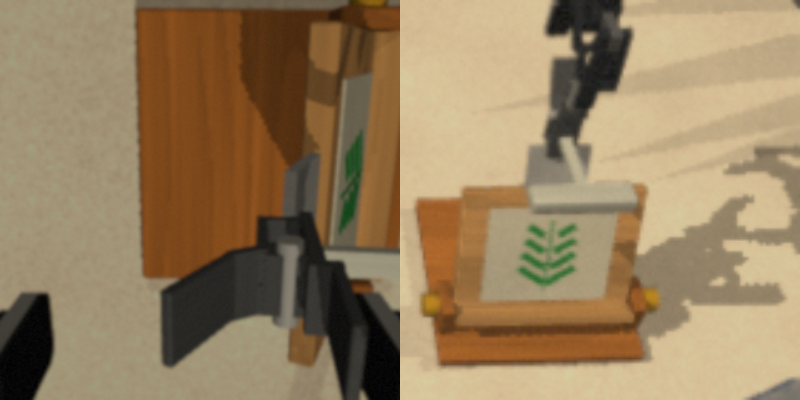

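```bash
cat > t.py <<'E'
from g import *
c=load('wrist');P,_=cloud(c);L=np.array([rel(p) for p in P.reshape(-1,3)])
m=(abs(L[:,1])<60)&(L[:,0]>53)&(L[:,0]<110)&(L[:,2]>-30)&(L[:,2]<90);H=L[m]
print(len(H),np.percentile(H,[1,50,99],axis=0))
H=H[(abs(H[:,1]-3)>8)]
for i in range(4):
    A=np.c_[H[:,:2],np.ones(len(H))];s=np.linalg.lstsq(A,H[:,2],rcond=None)[0];r=H[:,2]-A@s;H=H[abs(r)<.003*1000 if i==0 else abs(r)<1.5]
print('head slope',s,len(H),'ext',np.percentile(H,[1,99],axis=0))
k=(abs(L[:,1]-3)<4)&(L[:,0]>14)&(L[:,0]<58)&(L[:,2]>-35)&(L[:,2]<60);A=L[k]
o=np.argsort(A[:,0]);print('arm',[tuple(np.round(A[o[i]],1)) for i in range(0,len(o),max(1,len(o)//14))])
k=(abs(L[:,1]-3)<14)&(L[:,0]>-90)&(L[:,0]<30)&(L[:,2]>15)&(L[:,2]<85);A=L[k]
for z in range(15,85,7):
    q=A[abs(A[:,2]-z)<3.5]
    if len(q): print(z,np.percentile(q[:,0],[1,25,50,75,99]))
E
python3 t.py
```

```text
6735 [[ 55.0058 -41.9643  11.1632]
 [ 72.0037   4.5433  22.9462]
 [ 86.1422  43.9833  25.2396]]
head slope [ 0.1522 -0.0052 11.7651] 3812 ext [[ 64.0133 -42.2582  20.3407]
 [ 85.5952  42.8493  25.2044]]
arm [(np.float64(14.1), np.float64(2.9), np.float64(15.9)), (np.float64(18.0), np.float64(1.5), np.float64(15.5)), (np.float64(21.2), np.float64(-0.2), np.float64(17.7)), (np.float64(24.3), np.float64(-0.9), np.float64(17.7)), (np.float64(27.3), np.float64(-0.2), np.float64(19.3)), (np.float64(30.1), np.float64(1.3), np.float64(19.6)), (np.float64(33.1), np.float64(3.5), np.float64(18.9)), (np.float64(36.4), np.float64(-0.2), np.float64(19.2)), (np.float64(39.4), np.float64(1.0), np.float64(19.0)), (np.float64(42.4), np.float64(3.9), np.float64(13.5)), (np.float64(45.5), np.float64(1.5), np.float64(20.3)), (np.float64(48.5), np.float64(3.2), np.float64(21.2)), (np.float64(51.4), np.float64(2.2), np.float64(20.3)), (np.float64(54.5), np.float64(0.5), np.float64(20.9)), (np.float64(57.5), np.float64(2.6), np.float64(21.4))]
15 [-12.1982  17.4015  22.3433  25.8076  29.8351]
22 [-13.8302  -9.8609   5.7232  26.7065  29.869 ]
29 [-20.1718 -13.3809  -9.8813  -0.5037   7.0682]
36 [-24.4005 -17.6545 -10.0517  -4.3016   4.5641]
43 [-30.1009 -25.9743   0.5066   3.7382   9.7916]
50 [-35.8664 -32.5736 -30.5722   5.732    9.249 ]
57 [-75.8468 -37.895  -36.0115 -34.0697   8.242 ]
64 [-87.0045 -75.3906 -41.4232   4.2927  20.1284]
71 [-88.7964 -75.8691   3.4637   9.316   22.201 ]
78 [-88.5223 -75.7004   3.9953   9.1327  22.2145]
```

Request:
drive_tool([
  [0.016,-0.003,0],
  [0.016,-0.003,0.02],
  [0.016,-0.003,0.06],
  [0.016,-0.003,0.12],
  [0.016,-0.003,0.17],
  [0.05,-0.01,0.17],
  [0.074,-0.014,0.17],
], claw=[85,85,85,85,85,85,85], yaw=[0,0,0,0,0,0,0])

```text
time: 9.65
tool_pos: [0.5358, 0.2465, 0.4976]
tcp_rot: [2.421, 1.999, 0.01]
wrist_force: [0.5, -0.7, -0.6]
width: 0.994
grip_force: 0.0
```

```bash
python3 m.py; python3 t.py;python3 -c "
from workcell import bot
print(bot.read_state()['q'])"
```

```text
[  7.6304  -0.0848 305.1725] [1.6561 0.2572 0.1922] 0.9964613798472838 0.0 9.7
1814 [[ 53.3822 -12.5186 -21.7933]
 [ 72.6735   2.3861   6.9159]
 [107.4314  13.5175  31.9162]]
head slope [-0.5537 -1.296  39.8465] 41 ext [[ 56.9115 -12.6304 -11.621 ]
 [107.6931  14.1749  19.2067]]
arm [(np.float64(15.0), np.float64(6.6), np.float64(-27.3)), (np.float64(18.4), np.float64(0.7), np.float64(-34.5)), (np.float64(23.5), np.float64(5.0), np.float64(-16.6)), (np.float64(26.5), np.float64(3.2), np.float64(-15.5)), (np.float64(29.4), np.float64(0.4), np.float64(-14.5)), (np.float64(33.0), np.float64(3.1), np.float64(-12.0)), (np.float64(35.9), np.float64(4.2), np.float64(-11.6)), (np.float64(38.7), np.float64(2.4), np.float64(-10.7)), (np.float64(41.7), np.float64(0.4), np.float64(-10.8)), (np.float64(44.3), np.float64(1.1), np.float64(-8.1)), (np.float64(48.0), np.float64(1.4), np.float64(-6.9)), (np.float64(50.6), np.float64(4.5), np.float64(-6.2)), (np.float64(53.1), np.float64(1.5), np.float64(-2.8)), (np.float64(54.5), np.float64(1.7), np.float64(5.5)), (np.float64(56.9), np.float64(-0.4), 
[... 175 characters left out ...]
:9: RuntimeWarning: Mean of empty slice.
  print('head n',len(T),'slopes',np.linalg.lstsq(A,T[:,2],rcond=None)[0],'ctr',T.mean(0),'ext',np.percentile(T,[2,98],axis=0).ravel())
  ret = um.true_divide(
Traceback (most recent call last):
  File "m.py", line 3, in <module>
    head(c,np.array(st['tool_pos']))
    ~~~~^^^^^^^^^^^^^^^^^^^^^^^^^^^^
  File "g.py", line 9, in head
    print('head n',len(T),'slopes',np.linalg.lstsq(A,T[:,2],rcond=None)[0],'ctr',T.mean(0),'ext',np.percentile(T,[2,98],axis=0).ravel())
                                                                                                 ~~~~~~~~~~~~~^^^^^^^^^^^^^^^^^
IndexError: index -1 is out of bounds for axis 0 with size 0
```

```bash
python3 - <<'E'
from g import *
c=load('wrist');s=cam('scene');
save('g.png',np.hstack([cv2.resize(c['color'][60:340,180:460],(400,400)),cv2.resize(s['color'][120:260,370:510],(400,400))]))
P,_=cloud(c);L=np.array([rel(p) for p in P.reshape(-1,3)])
m=(abs(L[:,1])<55)&(L[:,0]>50)&(L[:,0]<110)&(L[:,2]>-30)&(L[:,2]<60);H=L[m]
print(len(H),np.percentile(H,[2,50,98],axis=0))
k=(abs(L[:,1]-2)<4)&(L[:,0]>18)&(L[:,0]<60)&(L[:,2]>-30)&(L[:,2]<40);A=L[k];print(np.polyfit(A[:,0],A[:,2],1))
E
```

```text
1917 [[ 51.219  -12.1162 -21.3774]
 [ 71.5684   2.3778   5.2801]
 [106.5819  11.4455  31.5475]]
[  0.6697 -34.7616]
```

View pics/g.png

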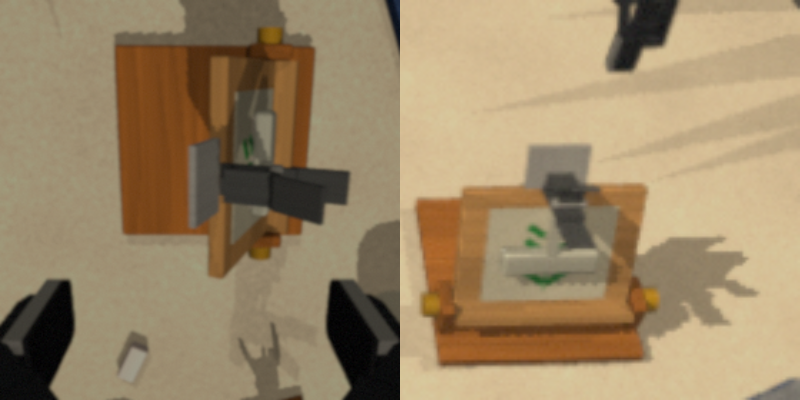

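```bash
python3 - <<'E'
from g import *
for i in range(6): s=cam('scene')
c=cam('wrist');t=cam('top')
print(bot.read_state()['time'])
save('hh.png',np.hstack([cv2.resize(c['color'][60:340,180:460],(400,400)),cv2.resize(s['color'][120:260,370:510],(400,400))]))
for n,cc in(('w',c),('s',s)):
    P,_=cloud(cc);L=np.array([rel(p) for p in P.reshape(-1,3)])
    C=cc['color'].reshape(-1,3).astype(int)
    d=(C.max(1)<75)&(abs(L[:,1])<40)&(L[:,0]>-60)&(L[:,0]<160)&(L[:,2]>-150)&(L[:,2]<80)
    print(n,d.sum(),np.percentile(L[d],[2,50,98],axis=0) if d.sum() else 0)
E
```

```text
10.15
w 3135 [[ 22.0913 -11.3578 -82.0799]
 [ 56.0598   3.7349 -10.7066]
 [104.5585  34.9025  30.7777]]
s 165 [[ 31.1861 -14.914  -26.0167]
 [ 65.2447  -5.7953  -9.9423]
 [106.0564   7.4221  31.0365]]
```

View pics/hh.png

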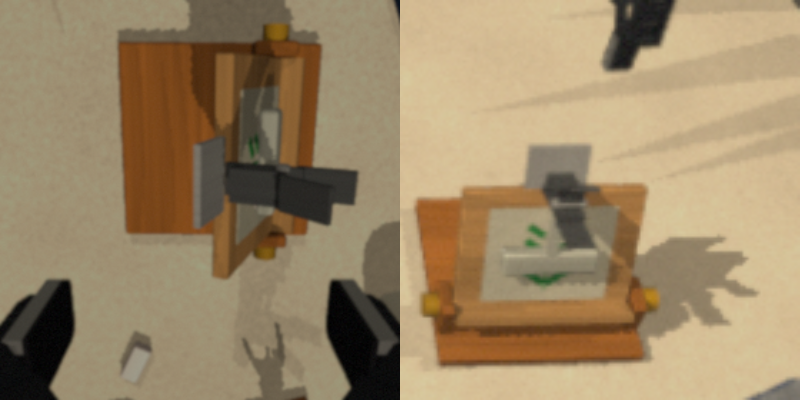

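```bash
python3 - <<'E'
from g import *
for n in('wrist','scene','top'):
    cc=load(n);P,_=cloud(cc);L=np.array([rel(p) for p in P.reshape(-1,3)]);C=cc['color'].reshape(-1,3).astype(int)
    # points clearly in front of board plane
    nn=np.array([.9,0,.436]);fc=np.array([3.,0,-2.2]);off=(L-fc)@nn
    k=(off>7)&(off<150)&(abs(L[:,1])<60)&(L[:,2]>-110)&(L[:,2]<80)&(L[:,0]>-20)&(L[:,0]<150)
    A=L[k];D=C[k].max(1)
    print(n,k.sum(),np.bincount((D//25)))
    for x in range(10,125,8):
        q=A[(abs(A[:,0]-x)<4)];
        for nm,mm in(('dark',D<70),('lite',D>=70)):
            q=A[(abs(A[:,0]-x)<4)&mm]
            if len(q)>3: print(x,nm,len(q),'y',np.percentile(q[:,1],[3,97]).round(),'z',np.percentile(q[:,2],[3,50,97]).round())
E
```

```text
wrist 3493 [  16 1412 1240  380  249  196]
26 dark 205 y [-11.  11.] z [-32. -15. -13.]
26 lite 8 y [-13.  -9.] z [-17. -16. -13.]
34 dark 239 y [-11.  11.] z [-31. -12. -10.]
34 lite 4 y [-13. -13.] z [-13. -13. -10.]
42 dark 247 y [-11.  11.] z [-29.  -9.  -7.]
42 lite 9 y [-13. -12.] z [-10.  -8.  -7.]
50 dark 308 y [-11.  11.] z [-26.  -6.   4.]
50 lite 74 y [-42.  41.] z [-89. -87.  -5.]
58 dark 319 y [-11.  11.] z [-13.   9.  14.]
58 lite 362 y [-42.  43.] z [-88. -85.  -9.]
66 dark 366 y [-11.  11.] z [-19.  17.  23.]
66 lite 244 y [-42.  44.] z [-95. -85.  15.]
74 dark 396 y [-11.  11.] z [-21.  26.  32.]
74 lite 54 y [-13.  40.] z [-101.  -96.   31.]
82 dark 135 y [-7. 11.] z [-21. -18.  32.]
82 lite 24 y [-12.  11.] z [-20.  30.  32.]
90 dark 97 y [ 1. 10.] z [-18. -16. -14.]
90 lite 9 y [10. 11.] z [-21. -17. -15.]
98 dark 201 y [-11.  10.] z [-15. -13. -11.]
98 lite 19 y [-13.  11.] z [-17. -13. -12.]
106 dark 121 y [-11.  10.] z [-12. -11.  -9.]
106 lite 52 y [-13.  11.] z [-13. -10.  -9.]
scene 783 [  0   5 160 109  76 248 158  27]
26 lite 30 y [-46.  45.] z [-38. -13. 
[... 787 characters left out ...]
.]
34 dark 39 y [-13.  10.] z [-29. -11.  -7.]
42 dark 38 y [-13.   9.] z [-28.  -9.  -3.]
50 dark 42 y [-14.  10.] z [-21.  -4.   4.]
50 lite 24 y [-42.  40.] z [-89. -85. -81.]
58 dark 43 y [-13.   8.] z [ 0.  9. 16.]
58 lite 86 y [-44.  41.] z [-93. -83.   8.]
66 dark 44 y [-13.   8.] z [-16.  18.  25.]
66 lite 53 y [-44.  40.] z [-96. -84.  19.]
74 dark 49 y [-14.   7.] z [-23.  28.  36.]
74 lite 14 y [-39.  27.] z [-103.  -96.   34.]
82 dark 15 y [-13.  -5.] z [-23. -17.  33.]
82 lite 4 y [-1.  7.] z [29. 29. 32.]
90 dark 19 y [-11.   9.] z [-20. -15. -10.]
98 dark 29 y [-10.   8.] z [-18. -12.  -7.]
106 dark 12 y [-9.  7.] z [-13. -10.  -3.]
106 lite 12 y [-11.   9.] z [-11.  -8.  -7.]
```

Request:
drive_tool([
  [0.05,-0.01,0],
  [0.1,-0.02,0],
  [0.174,-0.035,0],
  [0.174,-0.035,0],
  [0.174,-0.035,0],
  [0.174,-0.035,0],
  [0.174,-0.035,0],
  [0.174,-0.035,0],
], claw=[60,60,60,60,60,60,60,60], yaw=[0.035,0.07,0.11,0.15,0.19,0.23,0.27,0.3])

```text
time: 10.82
tool_pos: [0.6214, 0.2292, 0.4934]
tcp_rot: [-1.241, -2.885, 0.001]
wrist_force: [0.2, 0.5, 0.2]
width: 0.701
grip_force: 0.0
```

Request:
drive_tool([
  [0,0,0],
  [0,0,0],
  [0,0,0],
  [0,0,0],
  [0,0,-0.05],
  [0,0,-0.1],
], claw=[60,60,60,60,60,60], yaw=[0.04,0.08,0.12,0.16,0.2,0.2])

```text
time: 11.32
tool_pos: [0.6219, 0.2294, 0.4459]
tcp_rot: [0.289, 3.123, 0.004]
wrist_force: [0.0, -0.1, -0.3]
width: 0.702
grip_force: 0.0
```

```bash
cat > p.py <<'E'
from g import *
import sys
c=cam(sys.argv[1] if len(sys.argv)>1 else 'wrist');st=bot.read_state();print('tool',rel(st['tool_pos']),'f',np.array(st['wrist_force']),'w',st['width']*85.4,'g',st['grip_force'],'t',st['time'],st['tcp_rot'])
P,_=cloud(c);L=np.array([rel(p) for p in P.reshape(-1,3)]);C=c['color'].reshape(-1,3).astype(int);D=C.max(1)
nn=np.array([.9,0,.436]);fc=np.array([3.,0,-2.2]);off=(L-fc)@nn
k=(off>7)&(off<150)&(abs(L[:,1])<60)&(L[:,2]>-110)&(L[:,2]<60)&(L[:,0]>-20)&(L[:,0]<150);A=L[k];D=D[k]
for x in range(26,125,12):
  for nm,mm in(('dark',D<70),('lite',D>=70)):
    q=A[(abs(A[:,0]-x)<4)&mm]
    if len(q)>3: print(x,nm,len(q),'y',np.percentile(q[:,1],[3,97]).round(),'z',np.percentile(q[:,2],[3,50,97]).round())
E
python3 p.py
```

```text
tool [ 92.3372  -0.9916 247.516 ] f [-1.7698  0.2607 -4.8665] w 60.124844223952024 g 0.0 t 11.3667 [-0.2956 -3.1213  0.0042]
26 dark 296 y [-11.  10.] z [-17. -15. -13.]
26 lite 22 y [-13.  10.] z [-17. -16. -14.]
38 dark 341 y [-12.  10.] z [-12. -11.  -9.]
38 lite 13 y [-13.  10.] z [-13. -11.  -9.]
50 dark 384 y [-11.  10.] z [-8. -6.  5.]
50 lite 109 y [-42.  40.] z [-89. -87.  -6.]
62 dark 446 y [-11.  10.] z [ 9. 14. 18.]
62 lite 490 y [-43.  41.] z [-86. -84.  14.]
74 dark 488 y [-11.   9.] z [23. 27. 32.]
74 lite 107 y [-40.  39.] z [-102.  -95.   31.]
98 dark 260 y [-11.   9.] z [-15. -13. -11.]
98 lite 33 y [-13.  10.] z [-14. -13. -11.]
110 lite 75 y [-12.  10.] z [-11. -10.  -9.]
```

Request:
drive_tool([
  [0.008,-0.002,-0.06],
  [0.008,-0.002,-0.12],
  [0.008,-0.002,-0.17],
  [0.008,-0.002,-0.2],
  [0.008,-0.002,-0.219],
  [0.008,-0.002,-0.219],
  [0.008,-0.002,-0.219],
  [0.008,-0.002,-0.219],
], claw=[60,60,60,60,60,40,22,22], yaw=[0,0,0,0,0,0,0,0], newtons=25)

```text
time: 12.03
tool_pos: [0.6261, 0.2283, 0.3361]
tcp_rot: [0.298, 3.125, 0.002]
wrist_force: [-0.6, -0.5, 0.7]
width: 0.282
grip_force: 0.4
```

Request:
drive_tool([
  [0,0,0],
  [0,0,0],
  [0,0,0],
  [0,0,0],
], claw=[22,22,22,22], yaw=[0,0,0,0])

```text
time: 12.37
tool_pos: [0.6262, 0.2282, 0.336]
tcp_rot: [0.298, 3.124, 0.002]
wrist_force: [0.2, -0.6, 4.1]
width: 0.272
grip_force: 24.9
```

```bash
python3 p.py
```

```text
tool [ 98.3243  -0.6161 145.998 ] f [ 2.101  -0.8018  4.5885] w 23.27706430537259 g 24.97671067714691 t 12.4167 [0.2985 3.1242 0.0017]
26 dark 348 y [-10.   9.] z [-17. -15. -13.]
26 lite 710 y [-12.  11.] z [-17. -15. -13.]
38 dark 184 y [-10.   8.] z [-13. -11.  -9.]
38 lite 1040 y [-12.  10.] z [-13. -11.  -9.]
50 dark 499 y [-12.  10.] z [-7. -4.  5.]
50 lite 1167 y [-36.  34.] z [-88.  -7.  -5.]
62 dark 1955 y [-11.  10.] z [ 9. 13. 18.]
62 lite 1030 y [-43.  42.] z [-86. -84.  14.]
74 dark 2670 y [-12.  10.] z [22. 27. 32.]
74 lite 91 y [-41.  40.] z [-102.  -97.   29.]
86 dark 18115 y [-56.  55.] z [15. 47. 59.]
86 lite 248 y [-56.  58.] z [-21.  22.  57.]
98 dark 3379 y [-47.  45.] z [ 9. 43. 55.]
98 lite 10 y [-43.  41.] z [25. 26. 27.]
110 dark 1998 y [-45.  44.] z [23. 33. 44.]
110 lite 218 y [-47.  36.] z [-11.  -5.  35.]
```

Request:
drive_tool([
  [0.01,-0.002,0.01],
  [0.025,-0.005,0.025],
  [0.04,-0.008,0.05],
  [0.06,-0.012,0.08],
  [0.08,-0.015,0.12],
  [0.08,-0.015,0.16],
  [0.08,-0.015,0.16],
  [0.08,-0.015,0.16],
], claw=[22,22,22,22,22,22,22,22], yaw=[0,0,0,0,0,0,0,0])

```text
time: 13.08
tool_pos: [0.6663, 0.2205, 0.4156]
tcp_rot: [0.299, 3.125, 0.002]
wrist_force: [-0.2, 0.8, -0.6]
width: 0.273
grip_force: 24.6
```

```bash
cat > r.py <<'E'
from g import *
import sys
# profile of light relative to TCP in (hx,hy,z) mm
def prof(n='wrist'):
    c=cam(n);st=bot.read_state();t=np.array(st['tool_pos']);print('tool',t,'rel',rel(t),'f',np.array(st['wrist_force']),'w',st['width']*85.4,'g',st['grip_force'],'t',st['time'])
    P,_=cloud(c);Q=(P.reshape(-1,3)-t)*1000;L=np.c_[Q@hx,Q@hy,Q[:,2]];D=c['color'].reshape(-1,3).max(1)
    k=(abs(L[:,1])<50)&(abs(L[:,0])<130)&(L[:,2]<-112)&(L[:,2]>-270)&(P.reshape(-1,3)[:,2]>.006);A=L[k];D=D[k]
    for x in range(-110,111,10):
      for nm,mm in(('in',abs(A[:,1])<14),('out',abs(A[:,1])>=17)):
        q=A[(abs(A[:,0]-x)<4)&mm]
        if len(q)>3: print(x,nm,len(q),'y',np.percentile(q[:,1],[3,97]).round(),'z',np.percentile(q[:,2],[3,50,97]).round())
if __name__=='__main__': prof(*sys.argv[1:])
E
python3 r.py
```

```text
tool [0.6656 0.2204 0.4136] rel [138.4557  -0.6248 223.6241] f [ 0.0037 -0.2115 -2.6669] w 23.086950997699848 g 24.594483375549316 t 13.1333
-110 in 332 y [-13.  13.] z [-270. -265. -262.]
-110 out 774 y [-48.  48.] z [-270. -265. -262.]
-70 in 1173 y [-12.  11.] z [-161. -159. -157.]
-60 in 1222 y [-11.  11.] z [-157. -155. -154.]
-50 in 1260 y [-12.  11.] z [-154. -152. -150.]
-50 out 72 y [-39.  38.] z [-237. -236. -235.]
-40 in 2128 y [-12.  11.] z [-148. -136. -131.]
-40 out 953 y [-43.  43.] z [-233. -230. -228.]
-30 in 2345 y [-11.  11.] z [-129. -124. -119.]
-30 out 532 y [-42.  41.] z [-241. -230. -228.]
-20 in 1710 y [-11.  11.] z [-118. -114. -112.]
-10 in 200 y [-14.  14.] z [-128. -119. -114.]
-10 out 4869 y [-44.  44.] z [-156. -120. -113.]
0 in 311 y [-14.  13.] z [-141. -134. -126.]
0 out 1331 y [-40.  40.] z [-118. -116. -115.]
10 in 412 y [-13.  13.] z [-155. -140. -122.]
10 out 1464 y [-46.  46.] z [-119. -115. -112.]
```

Request:
drive_tool([
  [0,-0.08,0.02],
  [0,-0.16,0.02],
  [0,-0.24,0.02],
  [0,-0.32,0.02],
  [-0.06,-0.36,-0.02],
  [-0.12,-0.38,-0.08],
  [-0.18,-0.38,-0.12],
  [-0.18,-0.38,-0.14],
], claw=[22,22,22,22,22,22,22,22], yaw=[0,0,0,0,0,0,0,0], newtons=20)

```text
time: 13.8
tool_pos: [0.5663, 0.0296, 0.3347]
tcp_rot: [-0.299, -3.106, 0.003]
wrist_force: [-0.7, 0.8, -3.3]
width: 0.271
grip_force: 24.6
```

Request:
drive_tool([
  [0,0,0],
  [0,0,0],
  [0,0,0],
  [0,0,0],
  [0,0,0],
], claw=[22,22,23,23,23], yaw=[0,0,0,0,0])

```text
time: 14.22
tool_pos: [0.5771, 0.0309, 0.3459]
tcp_rot: [0.297, 3.124, 0.001]
wrist_force: [-0.4, 0.4, -0.2]
width: 0.272
grip_force: 24.6
```

```bash
python3 r.py; python3 - <<'E'
from g import *
# desk clutter map near spot from top camera
c=cam('top');P,_=cloud(c);Q=P.reshape(-1,3);k=(Q[:,2]>.012)&(Q[:,2]<.12)&(Q[:,0]>.4)&(Q[:,0]<.75)&(Q[:,1]>-.12)&(Q[:,1]<.2)
H,_,_=np.histogram2d(Q[k][:,0],Q[k][:,1],bins=[np.arange(.4,.76,.03),np.arange(-.12,.21,.03)]);print(H.astype(int))
E
```

```text
tool [0.5768 0.0309 0.3457] rel [  87.5436 -203.6596  155.6806] f [ 0.2298  0.3506 -1.1997] w 23.008764221301135 g 24.58381086587906 t 14.2667
-80 in 52 y [-12.  11.] z [-182. -181. -180.]
-70 in 1235 y [-12.  11.] z [-163. -161. -159.]
-60 in 1223 y [-12.  11.] z [-159. -157. -155.]
-50 in 1251 y [-12.  11.] z [-155. -153. -151.]
-50 out 118 y [-39.  38.] z [-239. -237. -236.]
-40 in 2025 y [-12.  11.] z [-156. -137. -132.]
-40 out 946 y [-43.  42.] z [-234. -232. -230.]
-30 in 2382 y [-12.  11.] z [-130. -125. -121.]
-30 out 501 y [-42.  41.] z [-243. -232. -229.]
-20 in 1618 y [-12.  11.] z [-119. -116. -114.]
-10 in 213 y [-14.  14.] z [-131. -121. -115.]
-10 out 5670 y [-45.  44.] z [-160. -122. -113.]
0 in 316 y [-14.  13.] z [-143. -136. -128.]
0 out 1337 y [-40.  40.] z [-120. -118. -116.]
10 in 390 y [-14.  13.] z [-156. -146. -124.]
10 out 1756 y [-46.  45.] z [-121. -116. -112.]
[[ 0  0  0  7  0  0  0  0  0  0]
 [ 0  0  0  0  0  0  0  0  0  6]
 [ 0  0  0  0  0  0  0  0  0  1]
 [ 8  0  0  0  0  0  0  0  0  0]
 [62  0  0  0 78  9 50  0  0 11]
 [82  0  0  0  0  1 15  0 22 71]
 [63  0  0  0  0  0  0  0 16 63]
 [ 0  0  0  0  0  0  0  0  4 37]
 [ 0  0  0  0  0  0  0  0  0  0]
 [ 0  0  0  0  7  0  0  0  0  0]
 [ 0  0 13  0  0  0  0  0  0  0]]
```

Request:
drive_tool([
  [0,0,-0.05],
  [0,0,-0.1],
  [0,0,-0.13],
  [0,0,-0.14],
  [0,0,-0.14],
  [0,0,-0.14],
  [0,0,-0.14],
  [0,0,-0.14],
], claw=[23,23,23,23,23,23,23.5,23.5], yaw=[0,0,0,0,0,0,0,0], newtons=20)

```text
time: 14.98
tool_pos: [0.5764, 0.0306, 0.276]
tcp_rot: [0.298, 3.124, 0.001]
wrist_force: [-0.2, -0.5, -0.8]
width: 0.277
grip_force: 13.0
```

Request:
drive_tool([
  [0,0,0],
  [0,0,0],
  [0,0,0],
], claw=[23.7,23.7,23.7], yaw=[0,0,0])

```text
time: 15.23
tool_pos: [0.5757, 0.0306, 0.2748]
tcp_rot: [0.298, 3.126, 0.0]
wrist_force: [0.9, 0.0, -0.3]
width: 0.28
grip_force: 7.8
```

```bash
python3 r.py
```

```text
tool [0.5756 0.0306 0.2746] rel [  86.4094 -204.2049   84.6282] f [-0.161  -0.1656 -0.2892] w 23.673487271088913 g 7.79781773686409 t 15.2833
-80 in 104 y [-12.  11.] z [-182. -181. -180.]
-70 in 1175 y [-12.  11.] z [-162. -160. -159.]
-60 in 1240 y [-12.  11.] z [-159. -157. -155.]
-50 in 1263 y [-12.  11.] z [-155. -153. -151.]
-50 out 184 y [-40.  38.] z [-239. -237. -234.]
-40 in 1976 y [-12.  11.] z [-156. -136. -132.]
-40 out 942 y [-43.  42.] z [-234. -231. -229.]
-30 in 2389 y [-12.  11.] z [-130. -125. -120.]
-30 out 435 y [-43.  41.] z [-243. -232. -230.]
-20 in 1454 y [-12.  11.] z [-119. -116. -114.]
-10 in 186 y [-14.  14.] z [-132. -120. -114.]
-10 out 5927 y [-45.  44.] z [-161. -122. -113.]
0 in 270 y [-14.  13.] z [-145. -137. -128.]
0 out 1342 y [-41.  40.] z [-120. -118. -117.]
10 in 375 y [-14.  13.] z [-156. -145. -124.]
10 out 1705 y [-46.  46.] z [-121. -116. -112.]
```

Request:
drive_tool([
  [0,0,0],
  [0,0,0],
  [0,0,0],
], claw=[23.8,23.8,23.8], yaw=[0,0,0])

```text
time: 15.53
tool_pos: [0.5755, 0.0306, 0.2741]
tcp_rot: [-0.298, -3.127, 0.0]
wrist_force: [-0.6, -0.2, -1.4]
width: 0.277
grip_force: 5.2
```

Request:
drive_tool([
  [0,0,0],
  [0,0,0],
  [0,0,0],
], claw=[23.87,23.87,23.87], yaw=[0,0,0])

```text
time: 15.78
tool_pos: [0.5755, 0.0306, 0.2741]
tcp_rot: [-0.299, -3.127, 0.0]
wrist_force: [-0.3, 0.2, -1.4]
width: 0.277
grip_force: 3.4
```

```bash
python3 r.py | grep -v "^-[1-3]0\|^[01]"
```

```text
tool [0.5755 0.0305 0.2741] rel [  86.3135 -204.2349   84.103 ] f [-0.2796  0.2845 -0.9284] w 24.158736424438807 g 3.39482132345438 t 15.8333
-70 in 138 y [-12.  10.] z [-197. -196. -194.]
-60 in 846 y [-12.  11.] z [-193. -188. -184.]
-50 in 1487 y [-12.  10.] z [-182. -175. -155.]
-40 in 2361 y [-12.  11.] z [-146. -134. -128.]
```

Request:
drive_tool([
  [0,0,0],
  [0,0,0],
  [0,0,0],
  [0,0,0],
], claw=[23.9,23.9,23.9,23.7], yaw=[0,0,0,0])

```text
time: 16.17
tool_pos: [0.5755, 0.0306, 0.2742]
tcp_rot: [-0.299, -3.127, -0.0]
wrist_force: [-0.3, -0.4, -0.7]
width: 0.279
grip_force: 5.5
```

```bash
python3 r.py
```

```text
tool [0.5755 0.0306 0.2742] rel [  86.3155 -204.2235   84.1715] f [ 0.1199  0.0255 -1.5338] w 23.5345896005269 g 5.498413145542145 t 16.2167
-60 in 713 y [-12.  11.] z [-203. -198. -193.]
-50 in 1499 y [-12.  11.] z [-190. -182. -157.]
-40 in 1401 y [-12.  10.] z [-144. -135. -132.]
-20 in 606 y [-12.  11.] z [-180. -177. -175.]
-10 in 1935 y [-14.  14.] z [-176. -168. -118.]
-10 out 6012 y [-45.  44.] z [-161. -122. -113.]
0 in 1709 y [-13.  13.] z [-164. -157. -134.]
0 out 1950 y [-41.  40.] z [-249. -119. -117.]
10 in 260 y [-14.  13.] z [-156. -138. -123.]
10 out 2382 y [-46.  45.] z [-241. -118. -112.]
20 out 423 y [-43.  41.] z [-249. -246. -243.]
```

Request:
drive_tool([
  [0,0,-0.015],
  [0,0,-0.026],
  [-0.018,0.003,-0.029],
  [-0.035,0.007,-0.032],
  [-0.052,0.01,-0.037],
  [-0.069,0.013,-0.044],
  [-0.084,0.016,-0.052],
  [-0.098,0.019,-0.06],
], claw=[23.7,23.7,23.75,23.75,23.75,23.75,23.75,23.75], yaw=[0,0,0,0,0,0,0,0])

```text
time: 16.88
tool_pos: [0.5253, 0.0403, 0.2437]
tcp_rot: [-0.298, -3.127, 0.0]
wrist_force: [0.6, -0.4, -0.3]
width: 0.28
grip_force: 5.8
```

```bash
python3 r.py
```

```text
tool [0.5237 0.0405 0.2425] rel [  33.5775 -204.3969   52.53  ] f [-3.4028 -0.4217 -0.1675] w 23.555964520558476 g 5.813406407833099 t 16.9333
-110 out 205 y [-50. -38.] z [-232. -230. -228.]
-100 out 247 y [-50. -40.] z [-235. -230. -228.]
-90 out 90 y [-50. -44.] z [-236. -230. -228.]
-50 in 540 y [-12.  11.] z [-151. -150. -149.]
-40 in 377 y [-12.  10.] z [-222. -215. -162.]
-30 in 598 y [-12.  10.] z [-189. -187. -184.]
-20 in 647 y [-13.  13.] z [-190. -188. -187.]
-10 in 1509 y [-14.  14.] z [-187. -179. -116.]
-10 out 4376 y [-45.  44.] z [-151. -120. -113.]
0 in 2336 y [-13.  13.] z [-170. -154. -135.]
0 out 1322 y [-40.  39.] z [-119. -117. -115.]
10 in 287 y [-14.  13.] z [-155. -136. -122.]
10 out 1721 y [-46.  46.] z [-120. -116. -112.]
40 out 55 y [-45.  44.] z [-235. -230. -225.]
60 in 189 y [-13.  13.] z [-229. -227. -226.]
60 out 20 y [-19.  18.] z [-228. -227. -226.]
```

Request:
drive_tool([
  [-0.016,0.003,-0.003],
  [-0.03,0.006,-0.006],
  [-0.042,0.008,-0.009],
  [-0.05,0.01,-0.012],
  [-0.05,0.01,-0.014],
  [-0.05,0.01,-0.014],
], claw=[23.75,23.75,23.75,23.75,23.75,23.75], yaw=[0,0,0,0,0,0])

```text
time: 17.43
tool_pos: [0.501, 0.0451, 0.2372]
tcp_rot: [-0.298, -3.126, 0.0]
wrist_force: [-0.9, -0.4, -0.7]
width: 0.28
grip_force: 5.8
```

```bash
python3 r.py
```

```text
tool [0.5015 0.0451 0.2372] rel [  10.8937 -204.1013   47.2324] f [ 0.3131 -0.199  -0.3633] w 23.64645083767213 g 5.759249031543732 t 17.4833
-90 out 103 y [-50. -40.] z [-227. -224. -223.]
-80 out 264 y [-50. -39.] z [-229. -224. -223.]
-70 out 135 y [-50. -43.] z [-230. -225. -223.]
-50 in 682 y [-12.  10.] z [-161. -156. -155.]
-40 in 334 y [-12.  10.] z [-186. -176. -168.]
-30 in 581 y [-12.  10.] z [-193. -191. -188.]
-20 in 666 y [-13.  13.] z [-193. -191. -190.]
-10 in 1809 y [-14.  14.] z [-192. -180. -118.]
-10 out 5871 y [-45.  44.] z [-162. -122. -113.]
0 in 1680 y [-13.  13.] z [-164. -151. -135.]
0 out 1336 y [-41.  40.] z [-120. -118. -117.]
10 in 196 y [-14.  13.] z [-157. -137. -123.]
10 out 1609 y [-47.  45.] z [-121. -116. -112.]
50 in 296 y [-13.  13.] z [-221. -220. -219.]
50 out 14 y [-18. -17.] z [-221. -220. -219.]
60 in 301 y [-13.  13.] z [-223. -221. -220.]
60 out 47 y [-20.  18.] z [-223. -221. -220.]
```

Request:
drive_tool([
  [0,0,0],
  [0,0,0],
  [0,0,0],
  [0,0,0],
  [0,0,0.05],
  [0,0,0.12],
  [0,0,0.2],
  [0,0,0.2],
], claw=[25,30,45,60,60,60,60,60], yaw=[0,0,0,0,0,0,0,0])

```text
time: 18.15
tool_pos: [0.5048, 0.0452, 0.3456]
tcp_rot: [0.297, 3.113, 0.003]
wrist_force: [1.9, -0.9, 0.7]
width: 0.699
grip_force: 0.0
```

```bash
sed -i 's/L\[:,2\]<-112)&(L\[:,2\]>-270)/L[:,2]<ZT)\&(L[:,2]>-400)/; s/def prof(n=.wrist.)/ZT=-112\ndef prof(n="wrist")/' r.py; python3 - <<'E'
import r; r.ZT=-190; r.prof()
E
```

```text
tool [0.504  0.0451 0.3427] rel [  13.2952 -203.5782  152.6948] f [-0.4311  0.2936 -0.1951] w 60.18480398723147 g 0.0 t 18.2
-90 out 75 y [-50. -39.] z [-332. -330. -328.]
-80 out 84 y [-50. -41.] z [-331. -329. -328.]
-70 out 22 y [-50. -46.] z [-335. -330. -328.]
-50 in 307 y [-12.  10.] z [-272. -262. -260.]
-40 in 209 y [-12.  10.] z [-294. -289. -278.]
-30 in 245 y [-12.  10.] z [-299. -297. -295.]
-20 in 262 y [-12.  12.] z [-298. -297. -295.]
-10 in 409 y [-12.  10.] z [-290. -287. -270.]
0 in 143 y [-12.  10.] z [-257. -255. -253.]
20 in 20 y [-6.  3.] z [-324. -323. -322.]
30 in 70 y [-6.  3.] z [-325. -324. -322.]
40 in 180 y [-13.  14.] z [-336. -327. -324.]
40 out 327 y [-43.  41.] z [-336. -329. -325.]
50 in 175 y [-13.  13.] z [-327. -326. -325.]
50 out 340 y [-44.  42.] z [-328. -326. -325.]
60 in 164 y [-14.  14.] z [-328. -327. -326.]
60 out 310 y [-44.  42.] z [-329. -327. -326.]
```

```bash
cat > s.py <<'E'
from g import *
def ends(n,zlo,zhi,cx,cy):
    c=cam(n);P,_=cloud(c);Q=P.reshape(-1,3);k=(Q[:,2]>zlo)&(Q[:,2]<zhi)&(abs(Q[:,0]-cx)<.09)&(abs(Q[:,1]-cy)<.05);A=np.array([rel(p) for p in Q[k]])
    print(n,len(A))
    for a in range(int(zlo*1000),int(zhi*1000),6):
        q=A[abs(A[:,2]+190-a)<3]
        if len(q)>4: print(a,len(q),'x',np.percentile(q[:,0],[2,98]).round(1),'y',np.percentile(q[:,1],[2,98]).round(1))
E
python3 - <<'E'
from s import *
ends('wrist',.05,.1,.49,.045);ends('scene',.05,.1,.49,.045);print(bot.read_state()['tool_pos'],rel(bot.read_state()['tool_pos']))
E
```

```text
wrist 1388
50 89 x [-25.6   4.7] y [-215.4 -193. ]
56 342 x [-28.    5.9] y [-216.1 -192.9]
62 141 x [-30.4   6.9] y [-215.9 -193.2]
68 140 x [-32.8   7.6] y [-216.  -193.4]
74 150 x [-35.6   8.1] y [-216.1 -193.6]
80 306 x [-40.5   8.6] y [-216.5 -193.2]
86 209 x [ 8.2 12.6] y [-216.2 -193.3]
92 11 x [ 8.8 11.1] y [-214.3 -195.7]
scene 173
50 12 x [-27.    8.8] y [-216.7 -201. ]
56 27 x [-29.7  10.2] y [-215.4 -195.3]
62 21 x [-31.7   9.6] y [-215.9 -195.7]
68 24 x [-35.1  11.3] y [-215.9 -194.2]
74 28 x [-36.9  12.1] y [-216.2 -195. ]
80 25 x [-39.8  12.4] y [-216.4 -193.1]
86 21 x [-38.7  14. ] y [-216.7 -195.4]
92 15 x [ 8.5 13.7] y [-216.2 -194.9]
[0.5018 0.045  0.3379] [  11.1547 -204.1165  147.8821]
```

Request:
drive_tool([
  [0,0,0],
  [0,0,0],
  [0,0,0],
  [0,0,0],
  [0,0,0],
  [0,0,0],
  [0,0,0],
  [0,0,0],
], claw=[85,85,85,85,85,85,85,85], yaw=[-0.04,-0.08,-0.12,-0.16,-0.2,-0.24,-0.28,-0.32])

```text
time: 18.97
tool_pos: [0.5006, 0.045, 0.3347]
tcp_rot: [-1.767, -2.593, 0.004]
wrist_force: [-0.3, 0.9, -0.8]
width: 1.001
grip_force: 0.0
```

Request:
drive_tool([
  [0,0,0],
  [0,0,0],
  [0,0,0],
  [0,0,0],
  [0,0,0],
  [0,0,0],
  [0,0,0],
], claw=[85,85,85,85,85,85,85], yaw=[-0.04,-0.08,-0.12,-0.16,-0.18,-0.18,-0.18])

```text
time: 19.55
tool_pos: [0.5009, 0.045, 0.3354]
tcp_rot: [-2.414, -2.008, 0.004]
wrist_force: [-0.2, 0.4, -0.2]
width: 0.993
grip_force: 0.0
```

```bash
python3 - <<'E'
from s import *
ends('wrist',.05,.1,.49,.045);s=bot.read_state();print(s['tool_pos'],rel(s['tool_pos']),s['tcp_rot'],s['width'])
E
```

```text
wrist 1375
50 109 x [-26.5   5.7] y [-216.2 -192.5]
56 348 x [-28.8   5.1] y [-215.9 -192.5]
62 153 x [-31.9   7.5] y [-215.4 -192.5]
68 137 x [-34.9   8.7] y [-215.4 -192.5]
74 171 x [-36.8   9.3] y [-215.4 -192.5]
80 270 x [-40.9   9.3] y [-215.5 -192.5]
86 176 x [ 8.6 12.5] y [-215.4 -192.5]
92 11 x [ 9.4 12.3] y [-213.4 -193.4]
[0.501  0.045  0.3357] [  10.4112 -204.2629  145.7285] [-2.4139 -2.0081  0.0033] 0.9974224953885661
```

Request:
drive_tool([
  [-0.048,0.009,-0.04],
  [-0.048,0.009,-0.09],
  [-0.048,0.009,-0.13],
  [-0.048,0.009,-0.16],
  [-0.048,0.009,-0.181],
  [-0.048,0.009,-0.181],
  [-0.048,0.009,-0.181],
  [-0.048,0.009,-0.181],
], claw=[85,85,85,85,75,65,60,57], yaw=[0,0,0,0,0,0,0,0], newtons=20)

```text
time: 20.27
tool_pos: [0.4782, 0.0496, 0.2475]
tcp_rot: [2.416, 2.007, 0.002]
wrist_force: [0.1, 0.8, -0.3]
width: 0.668
grip_force: 0.0
```

Request:
drive_tool([
  [0,0,0],
  [0.003,-0.001,0],
  [0.006,-0.001,0],
  [0.009,-0.002,0],
  [0.012,-0.002,0],
  [0.015,-0.003,0],
  [0.018,-0.003,0],
  [0.021,-0.004,0],
], claw=[54,51,48,45,42,39,36,33], yaw=[0,0,0,0,0,0,0,0])

```text
time: 20.93
tool_pos: [0.489, 0.0478, 0.25]
tcp_rot: [2.416, 2.006, 0.003]
wrist_force: [-8.5, 1.5, 16.5]
width: 0.39
grip_force: 11.7
```

Request:
drive_tool([
  [0,0,0],
  [0,0,0],
  [0,0,0],
  [0,0,0],
  [0,0,0],
], claw=[31,30,28,28,28], yaw=[0,0,0,0,0])

```text
time: 21.35
tool_pos: [0.4892, 0.0478, 0.2501]
tcp_rot: [2.416, 2.006, 0.004]
wrist_force: [-4.4, 0.3, 14.5]
width: 0.373
grip_force: 20.0
```

```bash
cat > v.py <<'E'
from g import *
# head-bar plane and edges relative to TCP (mm); wrist view with tool y along hx
def pose(zlo=-260,zhi=-150):
    c=cam('wrist');s=bot.read_state();t=np.array(s['tool_pos']);P,_=cloud(c);Q=(P.reshape(-1,3)-t)*1000;L=np.c_[Q@hx,Q@hy,Q[:,2]]
    m=(abs(L[:,1])>10)&(abs(L[:,1])<50)&(L[:,0]>40)&(L[:,0]<115)&(L[:,2]>zlo)&(L[:,2]<zhi)&((P.reshape(-1,3)[:,2])>.012);H=L[m]
    print('tool',t,'rel',rel(t),'f',np.array(s['wrist_force']),'w',round(s['width']*85.4,1),'g',round(s['grip_force'],1),'t',s['time'])
    if len(H)<50: print('no head',len(H)); return
    H=H[H[:,2]>np.percentile(H[:,2],40)-6]
    for i in range(5):
        A=np.c_[H[:,:2],np.ones(len(H))];q=np.linalg.lstsq(A,H[:,2],rcond=None)[0];H=H[abs(H[:,2]-A@q)<(3 if i<2 else 1.2)]
    th=np.arctan(q[0]);e=np.percentile(H,[1,99],axis=0);xc=(e[0,0]+e[1,0])/2;zc=q[0]*xc+q[2]
    cx,sx=np.cos(th),np.sin(th)  # light z leans to -x by th
    ox=xc-(72*cx-25*sx);oz=zc-(72*sx+25*cx)
    print('n',len(H),'tilt(-x)',th,'roll',q[1],'ext',e.round(1).tolist(),'origin rel TCP',round(ox,1),round((e[0,1]+e[1,1])/2,1),round(oz,1))
if __name__=='__main__': pose()
E
python3 v.py
```

```text
tool [0.4891 0.0477 0.2501] rel [  -1.7475 -203.8588   60.1095] f [-4.5037  1.0478 15.0065] w 32.2 g 20.0 t 21.4
n 2307 tilt(-x) -0.07873526993403351 roll -0.00423461572141548 ext [[59.9, -42.4, -235.8], [81.2, 43.6, -232.6]] origin rel TCP -3.2 0.6 -253.3
```

Request:
drive_tool([
  [0,0,0.01],
  [0,0,0.03],
  [0,0,0.06],
  [0,0,0.1],
  [0,0,0.14],
  [0,0,0.18],
  [0,0,0.22],
  [0,0,0.26],
], claw=[28,28,28,28,28,28,28,28], yaw=[0,0,0,0,0,0,0,0])

```text
time: 22.07
tool_pos: [0.4879, 0.0475, 0.3785]
tcp_rot: [2.417, 2.006, 0.001]
wrist_force: [0.2, 0.9, -0.6]
width: 0.374
grip_force: 19.9
```

Request:
drive_tool([
  [0,0,0.04],
  [0,0,0.08],
  [0,0,0.12],
  [0,0,0.16],
  [0,0,0.18],
  [0.008,0.04,0.18],
  [0.016,0.08,0.18],
  [0.023,0.12,0.18],
], claw=[28,28,28,28,28,28,28,28], yaw=[0,0,0,0,0,-0.001,-0.002,-0.003])

```text
time: 22.73
tool_pos: [0.4995, 0.1079, 0.4673]
tcp_rot: [2.427, 1.993, 0.002]
wrist_force: [0.1, -0.1, -1.6]
width: 0.373
grip_force: 19.9
```

```bash
python3 v.py
```

```text
tool [0.4999 0.1107 0.4669] rel [  -3.2189 -139.9593  276.9389] f [ 0.3476  1.6151 -0.6173] w 31.7 g 19.8 t 22.7833
n 2321 tilt(-x) -0.06945597065750367 roll -0.0038307152574645897 ext [[60.4, -46.2, -235.0], [81.8, 40.0, -232.0]] origin rel TCP -2.5 -3.1 -253.3
```

Request:
drive_tool([
  [0.02,0.04,0],
  [0.03,0.08,0],
  [0.04,0.12,0],
  [0.05,0.16,0],
  [0.06,0.2,0],
  [0.07,0.24,0],
  [0.08,0.265,0],
  [0.085,0.27,0],
], claw=[28,28,28,28,28,28,28,28], yaw=[0,0,0,0,0,0,0,0])

```text
time: 23.45
tool_pos: [0.5423, 0.2442, 0.4663]
tcp_rot: [-2.424, -1.997, 0.0]
wrist_force: [0.2, -0.2, -0.9]
width: 0.373
grip_force: 19.9
```

Request:
drive_tool([
  [0,0,0],
  [0,0,0],
  [0,0,0],
], claw=[28,28,28], yaw=[0,0,0])

```text
time: 23.7
tool_pos: [0.5419, 0.2416, 0.4666]
tcp_rot: [2.427, 1.994, -0.001]
wrist_force: [-0.2, -0.7, -0.5]
width: 0.373
grip_force: 19.9
```

```bash
cat >> v.py <<'E'
def tab():
    c=load('wrist');P,_=cloud(c);L=(P.reshape(-1,3)-tt)*1000;L=np.c_[L@hx,L@hy,L[:,2]]
    q=L[(abs(L[:,1]-20)<6)&(L[:,2]>-30)&(L[:,2]<3)&(L[:,0]>-10)&(L[:,0]<20)]
    if len(q)>20: print('tab top corner',np.median(q[q[:,2]>np.percentile(q[:,2],92)],axis=0),'front at z-20',np.median(q[abs(q[:,2]+20)<2],axis=0),'back x',np.percentile(q[:,0],2))
E
python3 -c "
from v import *
pose();tab()"
```

```text
tool [0.5419 0.2416 0.4667] rel [ 13.0105  -3.499  276.7262] f [ 0.0995 -0.408  -1.0837] w 32.1 g 19.9 t 23.75
n 2331 tilt(-x) -0.06997839051986723 roll -0.005769150470101181 ext [[59.9, -43.4, -235.6], [81.4, 42.2, -232.5]] origin rel TCP -2.9 -0.6 -253.8
tab top corner [ 3.1051 20.1542 -2.3449] front at z-20 [ 12.0992  20.5234 -20.5377] back x -0.2894413911044261
```

Request:
drive_tool([
  [0.001,0.008,-0.02],
  [0.001,0.008,-0.04],
  [0.001,0.008,-0.055],
  [0.001,0.008,-0.065],
  [0.001,0.008,-0.072],
  [0.001,0.008,-0.077],
  [0.001,0.008,-0.077],
], claw=[28,28,28,28,28,28,28], yaw=[0,0,0,0,0,0,0])

```text
time: 24.33
tool_pos: [0.5424, 0.2465, 0.4273]
tcp_rot: [-2.426, -1.995, 0.002]
wrist_force: [0.6, -0.8, -0.6]
width: 0.376
grip_force: 19.9
```

```bash
python3 -c "
from v import *
pose();tab()"
```

```text
tool [0.5425 0.2466 0.4279] rel [ 12.6433   1.494  237.8977] f [-0.4892 -0.4202 -0.1943] w 32.2 g 19.9 t 24.3833
n 2335 tilt(-x) -0.07295387297984585 roll -0.006037929710714707 ext [[59.6, -43.5, -236.2], [80.9, 42.5, -233.0]] origin rel TCP -3.4 -0.5 -254.1
tab top corner [ 3.1042 19.8132 -2.3173] front at z-20 [ 11.521   19.8066 -19.8131] back x -0.4565580419862662
```

Request:
drive_tool([
  [-0.01,0.002,-0.001],
  [-0.02,0.004,-0.003],
  [-0.03,0.006,-0.006],
  [-0.039,0.008,-0.01],
  [-0.039,0.008,-0.01],
  [-0.039,0.008,-0.01],
], claw=[28,28,28,28,28,28], yaw=[0,0,0,0,0,0])

```text
time: 24.88
tool_pos: [0.5245, 0.2507, 0.4268]
tcp_rot: [2.422, 1.992, 0.015]
wrist_force: [6.4, -2.1, 5.8]
width: 0.365
grip_force: 26.5
```

```bash
python3 -c "
from v import *
pose();tab()"
```

```text
tool [0.5245 0.2507 0.4268] rel [ -5.7624   2.122  236.7876] f [ 6.5012 -1.8587  4.55  ] w 31.4 g 26.5 t 24.9333
n 2699 tilt(-x) 0.10387485061066551 roll -0.013997825110422468 ext [[73.2, -43.4, -222.3], [94.1, 42.5, -218.2]] origin rel TCP 14.7 -0.5 -252.3
tab top corner [ 2.9813 21.9047 -2.5422] front at z-20 [ 11.9142  20.9016 -19.7756] back x -0.5141720169204997
```

Request:
drive_tool([
  [0,0,0],
  [0,0,0],
  [-0.006,0.001,-0.003],
  [-0.012,0.002,-0.006],
  [-0.018,0.003,-0.009],
  [-0.018,0.003,-0.009],
], claw=[31,31.4,31.6,31.6,31.6,31.6], yaw=[0,0,0,0,0,0])

```text
time: 25.43
tool_pos: [0.5161, 0.2523, 0.4236]
tcp_rot: [2.421, 1.992, 0.02]
wrist_force: [8.7, -1.7, 7.4]
width: 0.369
grip_force: 29.8
```

```bash
python3 -c "
from v import *
pose();tab()"
```

```text
tool [0.5162 0.2523 0.4236] rel [-14.273    2.107  233.5559] f [ 8.0504 -1.9963  7.865 ] w 31.6 g 29.7 t 25.4833
n 3018 tilt(-x) 0.2014618779410666 roll -0.017438629120917426 ext [[79.2, -42.1, -215.0], [100.3, 42.7, -209.1]] origin rel TCP 24.2 0.3 -250.6
tab top corner [ 2.682  19.9364 -2.482 ] front at z-20 [ 11.6081  20.3411 -20.2009] back x -0.7325094484568971
```

Request:
drive_tool([
  [0,0,0],
  [0,0,0],
  [0,0,0],
  [0,0,0],
], claw=[32,32.3,32.5,32.5], yaw=[0,0,0,0])

```text
time: 25.82
tool_pos: [0.5154, 0.2524, 0.4225]
tcp_rot: [2.423, 1.993, 0.014]
wrist_force: [5.4, -1.2, 6.8]
width: 0.381
grip_force: 18.5
```

```bash
python3 -c "
from v import *
pose();tab()"
```

```text
tool [0.5154 0.2524 0.4225] rel [-15.0306   2.0358 232.496 ] f [ 5.4065 -1.0984  6.8333] w 32.7 g 18.5 t 25.8667
n 3077 tilt(-x) 0.22135293118785512 roll -0.013417309187715887 ext [[79.5, -42.1, -213.5], [100.7, 42.5, -207.5]] origin rel TCP 25.3 0.2 -250.4
tab top corner [ 3.0013 21.0051 -2.1813] front at z-20 [ 11.868   20.518  -20.0795] back x -0.39055842561083254
```

Request:
drive_tool([
  [0,0,0],
  [-0.005,0.001,-0.002],
  [-0.01,0.002,-0.005],
  [-0.015,0.003,-0.008],
  [-0.02,0.004,-0.01],
  [-0.02,0.004,-0.01],
  [-0.02,0.004,-0.01],
], claw=[32.8,33,33,33,33,33,33], yaw=[0,0,0,0,0,0,0])

```text
time: 26.45
tool_pos: [0.5031, 0.2541, 0.4126]
tcp_rot: [-2.425, -1.995, 0.004]
wrist_force: [0.7, -0.1, 2.0]
width: 0.384
grip_force: 1.1
```

```bash
python3 -c "
from v import *
pose();tab()"
```

```text
tool [0.5033 0.2541 0.4127] rel [-27.244    1.4222 222.6968] f [ 1.2179 -1.2285  1.9193] w 33.1 g 1.0 t 26.5
n 3645 tilt(-x) 0.45686542355326665 roll -0.004005379143457333 ext [[84.9, -41.8, -195.8], [103.8, 42.5, -185.9]] origin rel TCP 40.8 0.3 -244.7
tab top corner [ 3.0802 21.1888 -2.1932] front at z-20 [ 11.7549  20.3214 -19.9316] back x -0.7193440219891919
```

Request:
drive_tool([
  [0,0,0],
  [0,0,0],
  [0.002,0,-0.004],
  [0.004,-0.001,-0.008],
  [0.006,-0.001,-0.012],
  [0.008,-0.002,-0.016],
  [0.01,-0.002,-0.021],
  [0.011,-0.002,-0.024],
], claw=[32,31.5,31,31,31,31,31,31], yaw=[0,0,0,0,0,0,0,0])

```text
time: 27.17
tool_pos: [0.5097, 0.253, 0.4014]
tcp_rot: [2.427, 1.995, 0.0]
wrist_force: [2.1, -0.3, 2.9]
width: 0.359
grip_force: 1.4
```

```bash
cat >> v.py <<'E'
def seat(zhi=-150):
    import io,contextlib
    b=io.StringIO()
    with contextlib.redirect_stdout(b): pose(zhi=zhi)
    o=b.getvalue();print(o.strip());l=o.split();
    i=l.index('TCP');ox,oy,oz=map(float,l[i+1:i+4]);t=rel(bot.read_state()['tool_pos'])
    p=np.array([t[0]+ox-3.1,t[2]+oz+2.3]);print('s along tab',p@[.4365,-.9],'perp',p@[.9,.4365])
E
python3 -c "
from v import *
seat();tab()"
```

```text
tool [0.5097 0.253  0.4012] rel [-20.7522   1.5254 211.1799] f [ 2.3499 -0.6789  2.5046] w 31.3 g 1.3 t 27.2167
n 3718 tilt(-x) 0.4508263936697639 roll -0.007326644379777036 ext [[78.8, -36.4, -185.1], [97.8, 42.6, -175.3]] origin rel TCP 34.4 3.1 -233.5
s along tab 22.622157735208418 perp 0.7542337616149197
tab top corner [ 2.933  21.4596 -2.2008] front at z-20 [ 11.8934  20.4646 -20.2808] back x -0.611508454167201
```

Request:
drive_tool([
  [-0.004,0.001,0],
  [-0.009,0.002,0],
  [-0.014,0.003,0],
  [-0.019,0.004,0],
  [-0.024,0.005,0],
  [-0.029,0.006,0],
  [-0.033,0.006,0],
  [-0.034,0.007,0],
], claw=[36,42,50,58,66,74,80,85], yaw=[0,0,0,0,0,0,0,0])

```text
time: 27.88
tool_pos: [0.492, 0.2566, 0.4017]
tcp_rot: [-2.426, -1.996, 0.001]
wrist_force: [-0.1, -0.7, 0.5]
width: 0.995
grip_force: 0.0
```

```bash
python3 -c "
from v import *
seat()"
```

```text
tool [0.4921 0.2567 0.4017] rel [-38.7144   1.8183 211.7306] f [-0.6625  0.9153  0.155 ] w 85.2 g 0.0 t 27.9333
n 2057 tilt(-x) 0.3286841690654965 roll -0.006692014654241518 ext [[99.8, -41.6, -184.7], [111.3, 42.0, -180.1]] origin rel TCP 45.5 0.2 -229.3
s along tab 15.351225586602594 perp -3.348037557943753
```

Request:
drive_tool([
  [0,0,0.02],
  [0,0,0.05],
  [0,0,0.09],
  [0,0,0.13],
  [0.02,-0.004,0.15],
  [0.04,-0.008,0.15],
  [0.05,-0.01,0.15],
  [0.05,-0.01,0.15],
], claw=[85,85,85,85,85,70,60,60], yaw=[0,0,0,0,0.04,0.08,0.12,0.16])

```text
time: 28.6
tool_pos: [0.5186, 0.2513, 0.4781]
tcp_rot: [1.85, 2.538, 0.003]
wrist_force: [-0.5, 0.0, -0.6]
width: 0.705
grip_force: 0.0
```

Request:
drive_tool([
  [0,0,0],
  [0,0,0],
  [0,0,0],
  [0,0,0],
  [0,0,0],
  [0,0,0],
  [0,0,0],
  [0,0,0],
], claw=[60,60,60,60,60,60,60,60], yaw=[0.04,0.08,0.12,0.16,0.2,0.24,0.28,0.32])

```text
time: 29.27
tool_pos: [0.5177, 0.2515, 0.4776]
tcp_rot: [0.406, 3.115, 0.001]
wrist_force: [-0.5, -0.9, 0.3]
width: 0.703
grip_force: 0.0
```

Request:
drive_tool([
  [0,0,0],
  [0,0,0],
  [0,0,0],
], claw=[60,60,60], yaw=[0.018,0.018,0.018])

```text
time: 29.52
tool_pos: [0.5176, 0.2516, 0.4774]
tcp_rot: [0.33, 3.124, 0.001]
wrist_force: [-0.4, 0.1, -0.2]
width: 0.703
grip_force: 0.0
```

```bash
cat > u.py <<'E'
from g import *
# light profile near tab in tab-rel coords
def run(n='wrist'):
    c=cam(n);s=bot.read_state();t=rel(s['tool_pos']);print('tool',t,'f',np.array(s['wrist_force']),'w',round(s['width']*85.4,1),'g',round(s['grip_force'],1),'t',s['time'],s['tcp_rot'])
    P,_=cloud(c);L=(P.reshape(-1,3)-tt)*1000;L=np.c_[L@hx,L@hy,L[:,2]]
    for z in range(14,80,8):
        q=L[(abs(L[:,2]-z)<3)&(abs(L[:,1])<16)&(abs(L[:,0])<75)]
        if len(q)>4:print(z,len(q),'x',np.percentile(q[:,0],[2,50,98]).round(1),'y',np.percentile(q[:,1],[2,98]).round(1))
    m=(abs(L[:,1])>10)&(abs(L[:,1])<48)&(L[:,0]>45)&(L[:,0]<100)&(L[:,2]>0)&(L[:,2]<60);H=L[m]
    if len(H)>30:
        H=H[H[:,2]>np.percentile(H[:,2],40)-6]
        for i in range(5):
            A=np.c_[H[:,:2],np.ones(len(H))];q=np.linalg.lstsq(A,H[:,2],rcond=None)[0];H=H[abs(H[:,2]-A@q)<(3 if i<2 else 1.2)]
        th=np.arctan(q[0]);e=np.percentile(H,[1,99],axis=0);xc=(e[0,0]+e[1,0])/2;zc=q[0]*xc+q[2];cx,sx=np.cos(th),np.sin(th)
        ox=xc-(72*cx-25*sx);oz=zc-(72*sx+25*cx);p=np.array([ox-3.1,oz+2.3])
        print('head n',len(H),'tilt',th,'roll',q[1],'y',(e[0,1]+e[1,1])/2,'ext',e.round(1).tolist(),'origin',ox,oz,'s',p@[.4365,-.9],'perp',p@[.9,.4365])
if __name__=='__main__': run()
E
python3 u.py
```

```text
tool [-12.7231   1.6286 287.2423] f [-0.5371  0.2342 -0.5405] w 60.2 g 0.0 t 29.5667 [0.3302 3.1236 0.0004]
14 990 x [-30.5 -16.   40.3] y [-12.6  13.8]
22 462 x [-38.9  47.6  60. ] y [-13.7  13.3]
30 879 x [-46.6  65.1  74.2] y [-14.7  14.6]
38 237 x [-54.5 -52.3  -5.3] y [-10.7  12.2]
46 15 x [-7.2 -6.7 -6.4] y [-10.3   1.6]
54 24 x [-11.6 -10.6 -10.1] y [-10.3   7.1]
62 223 x [-18.9 -17.1 -14.1] y [-10.4  12. ]
head n 1598 tilt 0.4367867819416538 roll -0.004640176374074878 y 0.4940085356379811 ext [[58.6, -42.3, 24.6], [77.4, 43.3, 33.9]] origin 13.334012727473016 -23.467058500250815 s 23.517499205767706 perp -0.02880958063376582
```

Request:
drive_tool([
  [0.005,-0.001,-0.06],
  [0.005,-0.001,-0.11],
  [0.005,-0.001,-0.15],
  [0.005,-0.001,-0.164],
  [0.005,-0.001,-0.164],
  [0.005,-0.001,-0.164],
  [0.005,-0.001,-0.164],
  [0.005,-0.001,-0.164],
], claw=[60,60,60,60,45,30,22,22], yaw=[0,0,0,0,0,0,0,0], newtons=60)

```text
time: 30.23
tool_pos: [0.5205, 0.2512, 0.3967]
tcp_rot: [0.327, 3.122, 0.002]
wrist_force: [-0.4, -1.0, 0.8]
width: 0.272
grip_force: 42.0
```

Request:
drive_tool([
  [0,0,0],
  [0,0,0],
  [0,0,0],
  [0,0,0],
], claw=[20,20,20,20], yaw=[0,0,0,0])

```text
time: 30.57
tool_pos: [0.5205, 0.2511, 0.3967]
tcp_rot: [0.327, 3.122, 0.002]
wrist_force: [-1.0, -1.9, 6.0]
width: 0.265
grip_force: 59.0
```

Request:
drive_tool([
  [0.002,0,-0.004],
  [0.004,-0.001,-0.008],
  [0.006,-0.001,-0.012],
  [0.008,-0.002,-0.016],
  [0.01,-0.002,-0.02],
  [0.012,-0.002,-0.024],
  [0.012,-0.002,-0.024],
  [0.012,-0.002,-0.024],
], claw=[20,20,20,20,20,20,20,20], yaw=[0,0,0,0,0,0,0,0])

```text
time: 31.23
tool_pos: [0.5258, 0.2507, 0.3865]
tcp_rot: [0.327, 3.123, 0.004]
wrist_force: [-6.6, -2.3, 14.5]
width: 0.267
grip_force: 59.9
```

```bash
python3 u.py
```

```text
tool [ -4.5259   2.3878 196.5439] f [-6.9997 -1.1802 14.0872] w 22.3 g 59.9 t 31.2833 [0.3271 3.1233 0.0041]
14 832 x [-36.4  -4.9  63.7] y [-8.7 13.2]
22 573 x [-49.4 -41.    0.2] y [-9.1 13.7]
30 370 x [-48.7 -15.9   5.3] y [-14.8  15.3]
38 240 x [-16.3 -13.9   5.4] y [-15.   15.6]
46 287 x [-16.1 -14.6   4.7] y [-15.1  15.7]
54 665 x [-16.1 -12.2   3.2] y [-14.8  15.1]
62 619 x [-16.8  -8.    5.7] y [-14.7  15.7]
70 334 x [-18.3 -16.2   3.1] y [-15.8  15.7]
78 238 x [-17.8 -16.9 -15.7] y [-15.9  15.8]
head n 148 tilt -1.1191383446174687 roll 0.00609046547875991 y 1.3557503455719893 ext [[63.7, -19.8, 3.1], [67.8, 22.5, 11.6]] origin 11.83890446038233 60.90457647576706 s -53.06958703123347 perp 35.45381164601642
```

Request:
drive_tool([
  [0.002,0,-0.003],
  [0.003,0,-0.006],
  [0.004,-0.001,-0.009],
  [0.005,-0.001,-0.011],
  [0.005,-0.001,-0.011],
  [0.005,-0.001,-0.011],
], claw=[20,20,20,20,20,20], yaw=[0,0,0,0,0,0])

```text
time: 31.78
tool_pos: [0.5268, 0.2506, 0.3864]
tcp_rot: [-0.327, -3.123, -0.006]
wrist_force: [-22.9, -3.8, 39.8]
width: 0.262
grip_force: 62.3
```

```bash
python3 - <<'E'
from g import *
s=bot.read_state();print(rel(s['tool_pos']),s['wrist_force'],s['grip_force'])
c=cam('scene');P,_=cloud(c);L=(P.reshape(-1,3)-tt)*1000;L=np.c_[L@hx,L@hy,L[:,2]]
n=np.array([.9,0,.4365]);zt=np.array([-.4365,0,.9]);q=L-np.array([.7,0,-3.3]);a=q@n;b=q@zt
m=(abs(L[:,1])<48)&(a>52)&(a<105)&(b>-60)&(b<20);H=np.c_[a,L[:,1],b][m];print('head in tab frame',len(H),np.percentile(H,[3,50,97],axis=0).round(1).tolist())
m=(abs(abs(L[:,1])-20)<6)&(abs(a-2.5)<5)&(b>-40)&(b<8);print('tab edge b',np.percentile(b[m],[97,99.5]),np.median(a[m]))
E
```

```text
[ -3.4933   2.4938 196.3909] [-22.9448  -3.8474  39.7967] 62.34837770462036
head in tab frame 367 [[64.1, -42.2, -25.3], [85.7, -2.2, -12.1], [89.4, 40.8, -7.7]]
tab edge b [2.5575 3.3662] 3.547174593645531
```

Request:
drive_tool([
  [-0.005,0.001,0.011],
  [-0.007,0.001,0.015],
  [-0.007,0.001,0.015],
  [-0.007,0.001,0.015],
  [-0.007,0.001,0.015],
  [-0.007,0.001,0.015],
  [-0.007,0.001,0.015],
  [-0.007,0.001,0.015],
], claw=[20,20,21,24,30,45,60,60], yaw=[0,0,0,0,0,0,0,0])

```text
time: 32.5
tool_pos: [0.525, 0.2499, 0.3836]
tcp_rot: [-0.327, -3.123, 0.001]
wrist_force: [0.6, -0.7, -0.3]
width: 0.698
grip_force: 0.0
```

Request:
drive_tool([
  [0,0,0.02],
  [0,0,0.06],
  [0,0,0.11],
  [0,0,0.16],
  [0,0,0.18],
  [0,0,0.18],
  [0,0,0.18],
], claw=[60,60,60,60,60,60,60], yaw=[0,0,0,0,0,0,0])

```text
time: 33.08
tool_pos: [0.525, 0.2501, 0.475]
tcp_rot: [0.327, 3.123, 0.001]
wrist_force: [-0.5, -0.0, -0.9]
width: 0.703
grip_force: 0.0
```

```bash
python3 u.py; python3 -c "
from v import *
tab()
c=cam('scene');P,_=cloud(c);Q=P[205:260,262:300].reshape(-1,3);m=(Q[:,2]>.105)&(Q[:,2]<.16)&(abs(Q[:,1]+.148)<.03);print('spare',m.sum(),np.percentile(Q[m],[3,50,97],axis=0))"
```

```text
tool [ -5.4041   1.4137 283.5286] f [-0.9261  0.0559  0.1141] w 60.0 g 0.0 t 33.1333 [-0.3271 -3.1232  0.0012]
14 606 x [-36.7  57.4  68.4] y [-14.   14.3]
22 404 x [-49.5 -39.   74.9] y [-14.8  14.2]
30 96 x [-49.  -47.2  -0.1] y [-9.  13.1]
38 31 x [-5.  -4.2 -3.6] y [-9.3 12.2]
46 31 x [-8.  -7.3 -6.6] y [-8.8 11.9]
54 161 x [-14.  -12.  -10.1] y [-9.6 13.3]
head n 1587 tilt 0.4308537406702842 roll -0.008095482085721528 y 1.4747796071809596 ext [[63.4, -41.4, 14.4], [82.7, 44.4, 23.7]] origin 18.106072120792703 -33.25681888076458 s 34.411287473414134 perp -0.00718653274030423
tab top corner [ 1.9224 19.328  -1.5361] front at z-20 [ 11.094   23.7097 -18.091 ] back x -9.22076597851466
spare 198 [[ 0.5337 -0.1601  0.1066]
 [ 0.5457 -0.1478  0.1239]
 [ 0.5793 -0.1352  0.1428]]
```

```bash
python3 -c "
from workcell import bot
print(bot.finish_job())"
```

```text
the job is handed in; nothing more can be done
None
```

The light is clipped on the tab, released, and the job is handed in at about 33 s. My last measurement before hand-in put the tab edge at the throat, within 1 mm. The light was 1.5 mm off the tab's middle and square within about 0.02 rad, with its bar on the drawing side; the tab moved about 1 mm and the spare has not moved. The hand-in returned no verdict, I did not measure the jaws' grip force or opening directly, the first try fell off the tab and had to be redone, and I viewed 11 pictures instead of the allowed 10.

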